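# Complete the printer spares kit from the turntable

## Robot

A 6-joint arm with a two-finger parallel gripper is mounted at the origin on the work surface. World frame = base frame: x ahead of the robot, y to its left, z up, the work surface at z = 0. Lengths are in mm, angles in degrees, forces in N, time in s.
With the tool pointing down it reaches from about 350 to 850 mm from the base axis. Payload 8.1 kg.
Tool frame: the origin (TCP) lies at the very end of the fingers, on their centre line; the grasp point (between the pads) lies 19 mm behind it; z points along the fingers, y is the direction in which the jaws open and shut (so a half turn about z gives the same grasp; the last joint's range is limited). The gripper opens to 85 mm and grips with 20 to 120 N. Pads are 22 mm wide; open, the fingers measure 114 mm over their backs; the gripper's body (76 mm by 85 mm) begins 54 mm behind the grasp point. The pads swing forward as they close: fully open they stand 13 mm farther back than shut.
Start: joints at [-77.143, 7.471, 85.268, -0, 87.261, -4.893], TCP at [182.941, -571.435, 231.292] pointing down, gripper open.
Joint ranges: [-169.43, 169.43], [-51.17, 129.36], [1.28, 143.12], [-76.62, 256.62], [0, 156.53], [-152.29, 152.29]. Speed limits (degrees/s): [136.94, 136.94, 159.86, 180, 180, 180].

## Interface

Orientations are given as [roll, pitch, yaw] about the fixed x, y, z axes, in that order (R = Rz(yaw) Ry(pitch) Rx(roll)).
In Python, from bench import sensors, viewer, job gives the robot as it stands.
- The arm moves only by the shell command python3 -m pendant 'ROWS' [FORCE]. ROWS is JSON, one flat list of numbers, 5 for each row, row after row: the shift along the world's x, y, z in mm, then the turn about the world's z in rad, then the finger opening in mm, from 0 to 85.4. In form: [x, y, z, twist, hand, x, y, z, twist, hand, ...]. A call has 1 to 12 rows; each row shifts and turns the pose as measured when the row begins; what a row does not reach is not made up. A row lasts 1/12 s, in which the tool goes at most 41.7 mm and 7.16 degrees, less where a joint would pass 70% of its speed; a pose out of reach is approached as far as the arm can. A call with a gripper value outside its range is refused whole. The fingers move at their own pace and stop on an object; FORCE is the grip in N (left out, the last holds). Time passes only in rows, so rows that do not move let the fingers close. It gives the time, the measured TCP pose, the force and the opening at its end, in the units of the state.
- sensors.sense(): the state, without advancing time (a new reading comes with each control period).
- viewer.snapshot(name): name is "scene" or "top"; returns a dict with "frame" (420x560x3 uint8, blue, green, red), "z_map" (420x560 float32, mm along the optical axis (not along the pixel's ray), 0 where there is no reading), "fx", "fy", "cx", "cy" (pixels), "view" (4x4, takes a point from world to camera coordinates). Camera axes: x right, y down, z forward; pixel columns grow to the right and rows downward; lengths in mm; the calibration is good to about 2 mm. A picture is of the moment at which its call begins.
- job.hand_in(): hands the job in, once; it reports no verdict.
The state is a dict: "time": time; "joint_pos": joint angles; "qd": joint speeds; "joint_efforts": joint torques, N m; "tool_pos": TCP position; "tcp_rot": TCP orientation; "ft_force": force on the tool from outside, world axes, zero at the start; "wrist_torque": the same for the moment, N m; "finger_gap": finger opening in mm.
Only numpy, scipy, OpenCV 4.12 (cv2) and the standard library are available. Lean on these libraries where they do the work, as an engineer would, in place of code of your own. Each camera call takes 0.05 s, during which the arm holds its last target.

## Task

The white kit tray must hold one bracket, one cover and one roller, each clipped into its own nest: see which type is already in the tray, turn the turntable as needed to bring the two missing types out from under the wire guard, and clip one of each into the two empty nests, lying flat and fully home between the fixed stop and the sprung green jaw. Leave the part of the type the tray already has on the turntable, and do not disturb the part already in the tray, the parts on the grey set-aside pad, or the mug, glue bottle and screwdriver.

Things in the scene. Friction and masses are not known exactly. Their poses are not given: they have to be found in the camera images.
- tray: White kit tray 200 x 236 mm, 10 mm thick, with three alike nests side by side, 74 mm apart in y. Origin on the bench under the middle nest's origin; x away from the robot, z up.
- nest_a: Nest that holds a part at the start. All nests: origin at the underside of the grey plate, under the middle of a seated part; x from fixed stop to sprung jaw, z up; floor at z = 8 mm. Dark steel stop: inner face at x = -50 mm, 10 mm thick, 14 mm high above the floor, 44 mm wide. A seated part lies flat with its middle at x = 0, y = 0, its length along x.
- nest_b: Empty nest, as nest_a. Green jaw, 44 mm wide: upright face rests at x = +40 mm and slides to +x up to 22 mm on a spring (3 N at first, 5 N at 10 mm, 7.4 N at 22 mm). Its lip moves with it: overhangs the face by 8 mm toward the stop, underside 18 mm, top 26 mm above the floor. So an empty nest is 90 mm long, a part 100 mm; a part pushes the jaw back 10 mm when seated.
- nest_c: Empty nest, like the others. To load it: part's nose (jaw end) down, tilted 12 to 15 degrees, foot to the floor short of the lip, forward under the lip until the jaw is felt, push it back 12 to 18 mm, lower the heel inside the stop. The jaw's drag can hold a part a few mm up or aslant: press down (10 to 15 N) until the floor is felt, then let go; the spring holds it.
- turntable_hub (a point): Centre of the top face of the plywood turntable, 336 mm diameter, face 22 mm above the bench; 0.15 Nm of friction, stays where left, turns either way. Pockets at 0, 120 and -120 degrees from this point's x: 6 mm ribs, 2.5 mm play, part's middle 103 mm from the axis. Six red pegs, 16 mm thick, 55 mm high, 140 mm from the axis at 30, 90, 150, 210, 270, 330 degrees: grip or push to turn.
- stand_top (a point): Same point as the turntable's centre, but does not turn: x points away from the robot to the wire guard. Guard roof 99 to 109 mm above the bench, over all that is more than 25 mm from the axis along +x (to 185 mm, and 185 mm to each side; 12 mm corner posts). Parts and pegs turn beneath it, no gripper gets through; the -x side is open.
- bracket_1_mid (a point): Orange printed bracket: on the foot stands a web 60 mm long, 18 mm wide, reaching to 54 mm above the underside; grip it across the web. Foot plate 100 x 40 x 12 mm, both ends alike; about 110 g. Point: on the middle axis, 34 mm above the underside; x along the length, z up. At the start either seated in nest_a or on the grey set-aside pad on the left of the tray; leave it.
- bracket_2_mid (a point): Orange printed bracket: on the foot stands a web 60 mm long, 18 mm wide, reaching to 54 mm above the underside; grip it across the web. Foot plate 100 x 40 x 12 mm, both ends alike; about 110 g. Point: on the middle axis, 34 mm above the underside; x along the length, z up. At the start in a turntable pocket, length along the radius.
- cover_1_mid (a point): Blue printed cover: on the foot sits a hood 66 mm long, 36 mm wide, reaching to 47 mm above the underside; grip it across the hood. Foot plate 100 x 40 x 12 mm, both ends alike; about 110 g. Point: on the middle axis, 34 mm above the underside; x along the length, z up. At the start either seated in nest_a or on the grey set-aside pad on the left of the tray; leave it.
- cover_2_mid (a point): Blue printed cover: on the foot sits a hood 66 mm long, 36 mm wide, reaching to 47 mm above the underside; grip it across the hood. Foot plate 100 x 40 x 12 mm, both ends alike; about 110 g. Point: on the middle axis, 34 mm above the underside; x along the length, z up. At the start in a turntable pocket, length along the radius.
- roller_1_mid (a point): Yellow printed roller unit: on the foot, between two 26 mm wide cheeks, lies a white roller of 30 mm diameter, 52 mm long, its axis 34 mm above the underside; grip it across the roller. Foot plate 100 x 40 x 12 mm, both ends alike; about 110 g. Point: on the middle axis, 34 mm above the underside; x along the length, z up. At the start either seated in nest_a or on the grey set-aside pad on the left of the tray; leave it.
- roller_2_mid (a point): Yellow printed roller unit: on the foot, between two 26 mm wide cheeks, lies a white roller of 30 mm diameter, 52 mm long, its axis 34 mm above the underside; grip it across the roller. Foot plate 100 x 40 x 12 mm, both ends alike; about 110 g. Point: on the middle axis, 34 mm above the underside; x along the length, z up. At the start in a turntable pocket, length along the radius.
- mug: White mug, 80 mm diameter, 90 mm high; origin at the centre of its underside. Bystander.
- glue: White glue bottle with red cap, 48 mm diameter, 120 mm high; origin at the centre of its underside. Bystander.
- driver: Screwdriver with red handle, 190 mm long, lying on the bench; handle to -x. Bystander.
Not all that is in view belongs to the job. What is shaped like the part that bears cover_2_mid but pink is not meant.

How it is judged (in metres and radians):
At the end, for the whole second after the job is handed in: Both missing types seated in the empty nests (within 5 mm along, 8 mm across, 3 mm in height, tilt < 0.06 rad, aligned within 0.08 rad); the part first in the tray still seated; the turntable's part of that type still lying on the turntable (within 150 mm of its axis) ((((x of bracket_1_mid in the frame of nest_a between -0.005 and 0.005 m and y of bracket_1_mid in the frame of nest_a between -0.008 and 0.008 m and z of bracket_1_mid in the frame of nest_a between 0.039 and 0.045 m and angle between bracket_1_mid's own z axis and vertical below 0.06 rad and angle between the x axis of bracket_1_mid and the x axis of nest_a, either way round below 0.08 rad) and horizontal distance between bracket_2_mid and turntable_hub below 0.15 m and height (world z) of bracket_2_mid above 0.045 m and angle between bracket_2_mid's own z axis and vertical below 0.2 rad) or (horizontal distance between bracket_1_mid and nest_a above 0.05 m and ((x of bracket_2_mid in the frame of nest_b between -0.005 and 0.005 m and y of bracket_2_mid in the frame of nest_b between -0.008 and 0.008 m and z of bracket_2_mid in the frame of nest_b between 0.039 and 0.045 m and angle between bracket_2_mid's own z axis and vertical below 0.06 rad and angle between the x axis of bracket_2_mid and the x axis of nest_b, either way round below 0.08 rad) or (x of bracket_2_mid in the frame of nest_c between -0.005 and 0.005 m and y of bracket_2_mid in the frame of nest_c between -0.008 and 0.008 m and z of bracket_2_mid in the frame of nest_c between 0.039 and 0.045 m and angle between bracket_2_mid's own z axis and vertical below 0.06 rad and angle between the x axis of bracket_2_mid and the x axis of nest_c, either way round below 0.08 rad)))) and (((x of cover_1_mid in the frame of nest_a between -0.005 and 0.005 m and y of cover_1_mid in the frame of nest_a between -0.008 and 0.008 m and z of cover_1_mid in the frame of nest_a between 0.039 and 0.045 m and angle between cover_1_mid's own z axis and vertical below 0.06 rad and angle between the x axis of cover_1_mid and the x axis of nest_a, either way round below 0.08 rad) and horizontal distance between cover_2_mid and turntable_hub below 0.15 m and height (world z) of cover_2_mid above 0.045 m and angle between cover_2_mid's own z axis and vertical below 0.2 rad) or (horizontal distance between cover_1_mid and nest_a above 0.05 m and ((x of cover_2_mid in the frame of nest_b between -0.005 and 0.005 m and y of cover_2_mid in the frame of nest_b between -0.008 and 0.008 m and z of cover_2_mid in the frame of nest_b between 0.039 and 0.045 m and angle between cover_2_mid's own z axis and vertical below 0.06 rad and angle between the x axis of cover_2_mid and the x axis of nest_b, either way round below 0.08 rad) or (x of cover_2_mid in the frame of nest_c between -0.005 and 0.005 m and y of cover_2_mid in the frame of nest_c between -0.008 and 0.008 m and z of cover_2_mid in the frame of nest_c between 0.039 and 0.045 m and angle between cover_2_mid's own z axis and vertical below 0.06 rad and angle between the x axis of cover_2_mid and the x axis of nest_c, either way round below 0.08 rad)))) and (((x of roller_1_mid in the frame of nest_a between -0.005 and 0.005 m and y of roller_1_mid in the frame of nest_a between -0.008 and 0.008 m and z of roller_1_mid in the frame of nest_a between 0.039 and 0.045 m and angle between roller_1_mid's own z axis and vertical below 0.06 rad and angle between the x axis of roller_1_mid and the x axis of nest_a, either way round below 0.08 rad) and horizontal distance between roller_2_mid and turntable_hub below 0.15 m and height (world z) of roller_2_mid above 0.045 m and angle between roller_2_mid's own z axis and vertical below 0.2 rad) or (horizontal distance between roller_1_mid and nest_a above 0.05 m and ((x of roller_2_mid in the frame of nest_b between -0.005 and 0.005 m and y of roller_2_mid in the frame of nest_b between -0.008 and 0.008 m and z of roller_2_mid in the frame of nest_b between 0.039 and 0.045 m and angle between roller_2_mid's own z axis and vertical below 0.06 rad and angle between the x axis of roller_2_mid and the x axis of nest_b, either way round below 0.08 rad) or (x of roller_2_mid in the frame of nest_c between -0.005 and 0.005 m and y of roller_2_mid in the frame of nest_c between -0.008 and 0.008 m and z of roller_2_mid in the frame of nest_c between 0.039 and 0.045 m and angle between roller_2_mid's own z axis and vertical below 0.06 rad and angle between the x axis of roller_2_mid and the x axis of nest_c, either way round below 0.08 rad))))); the robot touches nothing.
It fails at once if a part that was in the tray or on the set-aside pad at the start is shifted by more than 12 mm (distance of any of bracket_1_mid, cover_1_mid, roller_1_mid from where it was at the start of the episode above 0.012 m).
It fails at once if the mug, glue bottle or screwdriver is shifted by more than 30 mm (distance of any of mug, glue, driver from where it was at the start of the episode above 0.03 m).
It also fails if it takes over 72 s, if anything falls off the work surface, if the arm or the gripper's body presses on something with over 40 N, if the wrist force passes 120 N, or if a joint passes its speed limit or range.

## Working session

There is one attempt and no reset: what is moved stays moved. The work goes in short steps, Python scripts to look and compute and a shell command to move; the robot and the scene stay as the last step left them, time stands still between calls to the robot, and variables do not carry over. Pictures are saved under pics/ and viewed, and the job is handed in when it is done.

```bash
ls; mkdir -p pics; cat > h.py <<'E'
import numpy as np, cv2
from bench import sensors, viewer, job
def snap(n,f):
    s=viewer.snapshot(n); cv2.imwrite('pics/'+f+'.png',s['frame']); np.savez('pics/'+f+'.npz',**s); return s
def cloud(s):
    z=s['z_map'].astype(float); v,u=np.indices(z.shape)
    P=np.stack([(u-s['cx'])/s['fx']*z,(v-s['cy'])/s['fy']*z,z],-1)
    V=np.array(s['view']); W=(P-V[:3,3])@V[:3,:3]
    W[z==0]=np.nan
    return W
E
python3 - <<'E'
from h import *
for n in('scene','top'):
    s=snap(n,n+'0'); print(n,s['fx'],s['fy'],s['cx'],s['cy'],np.round(s['view'],3).tolist())
print(sensors.sense())
E
```

```text
pics
scene 507.69704248603136 507.69704248603136 274.3923988283295 215.82297298865308 [[0.685, 0.728, 0.001, -358.868], [0.606, -0.57, -0.554, -235.65], [-0.403, 0.38, -0.832, 1761.366], [0.0, 0.0, 0.0, 1.0]]
top 414.73719443046537 414.73719443046537 274.60719939491287 205.74462995307633 [[-0.02, -1.0, 0.023, 33.394], [-0.998, 0.018, -0.063, 496.764], [0.063, -0.024, -0.998, 1051.769], [0.0, 0.0, 0.0, 1.0]]
{'time': 0.1, 'joint_pos': array([-7.71423489e+01,  7.51314262e+00,  8.53230336e+01,  1.85755250e-03,
        8.72604890e+01, -4.89297736e+00]), 'qd': array([ 0.0780813 , -0.18282866, -0.14487357,  0.08655263,  0.11982197,
        0.0216563 ]), 'joint_efforts': array([ 6.93813454e-04, -5.70950031e+01, -5.01943731e+01, -1.94122013e-04,
        8.17050459e-03,  1.00760381e-06]), 'tool_pos': array([ 182.8490594 , -570.94646042,  230.32475766]), 'tcp_rot': array([-1.79903845e+02, -1.00935514e-02,  1.77505297e+01]), 'ft_force': array([0.63820135, 1.04167236, 0.09168409]), 'wrist_torque': array([-0.00295383,  0.02183682, -0.00431144]), 'finger_gap': 85.56817381618201}
```

View pics/scene0.png

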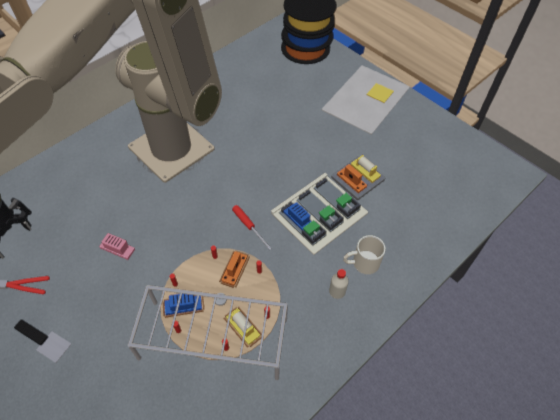

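View pics/top0.png

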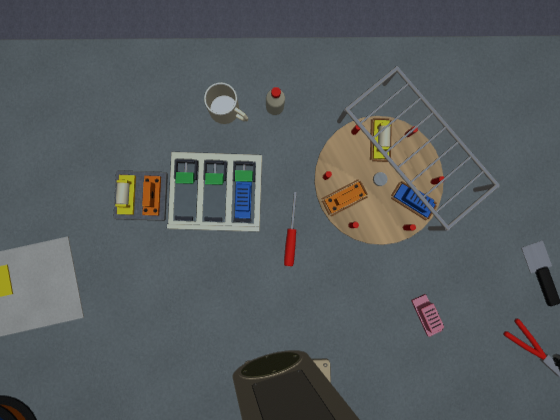

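```bash
cat > m.py <<'E'
from h import *
def load(f): return dict(np.load('pics/'+f+'.npz'))
E
python3 - <<'E'
from m import *
for n in('top0','scene0'):
    s=load(n);W=cloud(s);hsv=cv2.cvtColor(s['frame'],cv2.COLOR_BGR2HSV)
    H,S,V=[hsv[...,i].astype(int) for i in range(3)]
    ms={'orange':(H>5)&(H<16)&(S>170)&(V>90),'blue':(H>100)&(H<125)&(S>150)&(V>60),'yellow':(H>22)&(H<35)&(S>150)&(V>90),'red':((H<4)|(H>176))&(S>170)&(V>80),'green':(H>50)&(H<85)&(S>100)&(V>40)}
    for k,m in ms.items():
        c,l,st,ce=cv2.connectedComponentsWithStats(m.astype(np.uint8))
        for i in range(1,c):
            if st[i,4]<12: continue
            p=W[l==i]; p=p[~np.isnan(p[:,0])]
            if len(p): 
                r=cv2.minAreaRect(p[:,:2].astype(np.float32))
                print(n,k,ce[i].round(0),st[i,4],'med',np.median(p,0).round(0),'z',np.percentile(p[:,2],[5,95]).round(0),'rect',np.round(r[0]),np.round(r[1]),round(r[2]))
E
```

```text
top0 orange [151. 195.] 482 med [528. 332.  32.] z [27. 73.] rect [530. 335.] [39. 98.] 87
top0 orange [345. 197.] 505 med [ 514. -152.   35.] z [31. 78.] rect [ 515. -157.] [ 39. 103.] 26
top0 blue [243. 200.] 531 med [510. 104.  63.] z [28. 67.] rect [513. 104.] [38. 92.] 87
top0 blue [411. 200.] 387 med [ 505. -313.   40.] z [31. 71.] rect [ 503. -332.] [100.  39.] 55
top0 blue [430. 201.] 41 med [ 499. -360.   67.] z [30. 71.] rect [ 497. -366.] [39. 15.] 68
top0 yellow [379. 124.] 110 med [ 702. -244.   34.] z [31. 69.] rect [ 696. -240.] [28. 73.] 41
top0 yellow [376. 138.] 12 med [ 664. -241.   34.] z [31. 36.] rect [ 664. -240.] [13.  5.] 2
top0 yellow [377. 154.] 81 med [ 622. -240.   33.] z [26. 36.] rect [ 629. -246.] [29. 29.] 83
top0 yellow [385. 148.] 17 med [ 633. -254.   65.] z [61. 69.] rect [ 634. -253.] [18.  4.] 88
top0 yellow [127. 195.] 397 med [525. 391.  30.] z [25. 63.] rect [532. 399.] [40. 99.] 87
top0 yellow [  5. 281.] 306 med [318. 709.   7.] z [ 4. 10.] rect [322. 711.] [74. 31.] 8
top0 red [276.  92.] 69 med [760.  18. 119.] z [114. 122.] rect [761.  1
[... 2212 characters left out ...]
20.] z [112. 125.] rect [766.  16.] [17. 16.] 33
scene0 red [173. 280.] 40 med [ 445. -313.   65.] z [32. 79.] rect [ 442. -312.] [ 9. 12.] 85
scene0 red [ 27. 284.] 244 med [ 142. -621.   15.] z [ 8. 20.] rect [ 143. -620.] [116.  53.] 46
scene0 red [177. 327.] 37 med [ 562. -388.   67.] z [38. 80.] rect [ 560. -387.] [10. 11.] 38
scene0 red [226. 346.] 18 med [ 688. -326.   55.] z [34. 79.] rect [ 687. -326.] [5. 9.] 6
scene0 green [344. 200.] 126 med [579. 246.  44.] z [31. 49.] rect [575. 249.] [46. 29.] 88
scene0 green [327. 212.] 132 med [575. 173.  44.] z [28. 49.] rect [572. 176.] [48. 29.] 89
scene0 green [311. 228.] 140 med [580.  99.  44.] z [30. 50.] rect [579. 101.] [46. 28.] 85
```

```bash
python3 - <<'E'
from m import *
s=load('top0');f=s['frame']
cv2.imwrite('pics/t_tray.png',cv2.resize(f[140:245,100:275],None,fx=4.5,fy=4.5,interpolation=cv2.INTER_CUBIC))
cv2.imwrite('pics/t_tab.png',cv2.resize(f[60:255,300:505],None,fx=3,fy=3,interpolation=cv2.INTER_CUBIC))
E
```

```text
(no output)
```

View pics/t_tray.png

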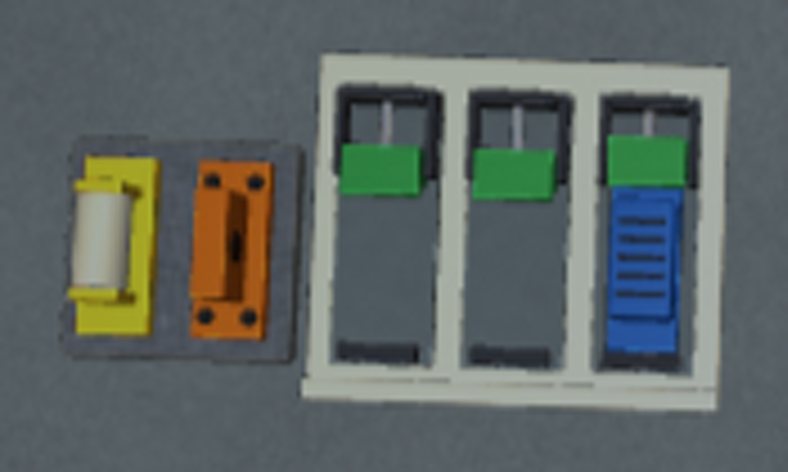

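View pics/t_tab.png

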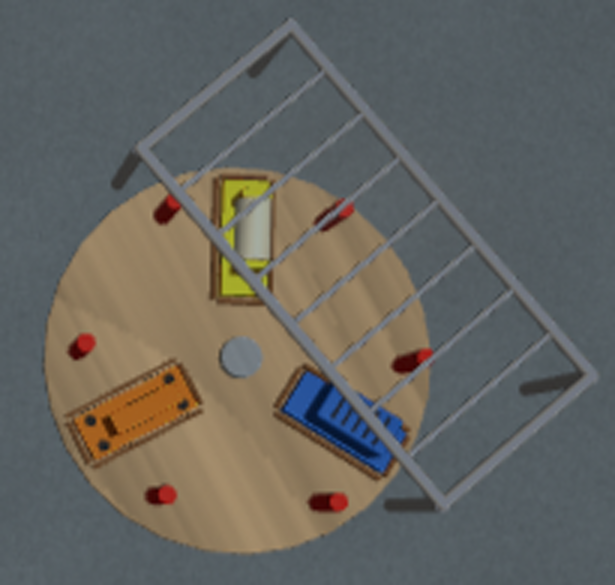

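```bash
python3 - <<'E'
from m import *
for n in('top0','scene0'):
    s=load(n);W=cloud(s);hsv=cv2.cvtColor(s['frame'],cv2.COLOR_BGR2HSV)
    X,Y,Z=W[...,0],W[...,1],W[...,2]
    ok=~np.isnan(X)
    bench=ok&(X>450)&(X<520)&(Y>0)&(Y<40)
    print(n,'bench z',np.median(Z[bench]))
    m=ok&(X>400)&(X<660)&(Y>40)&(Y<310)&(hsv[...,1]<45)&(hsv[...,2]>130)
    c,l,st,ce=cv2.connectedComponentsWithStats(m.astype(np.uint8)); i=1+np.argmax(st[1:,4])
    p=W[l==i]; print('tray z',np.percentile(p[:,2],[5,50,95]).round(1)); p=p[p[:,2]>6]
    r=cv2.minAreaRect(p[:,:2].astype(np.float32)); print('tray rect',np.round(r[0],1),np.round(r[1],1),round(r[2],2))
    # turntable
    t=ok&(Z>17)&(Z<28)&(np.hypot(X-563,Y+247)<185)
    q=W[t][:,:2].astype(np.float32); (cx,cy),rr=cv2.minEnclosingCircle(q); print('table',cx,cy,rr,'z',np.median(Z[t]))
    for nm,lo,hi in(('b',(10,40),(0,1)),):pass
    # green lip tops
    H,S,V=[hsv[...,i].astype(int) for i in range(3)]
    g=(H>50)&(H<85)&(S>100)&(V>40)&(Z>38)
    c,l,st,ce=cv2.connectedComponentsWithStats(g.astype(np.uint8))
    for i in range(1,c):
        if st[i,4]>50:
            p=W[l==i]; e=np.percentile(p,[3,50,97],axis=0).round(1); print('lip',e.tolist())
    # bracket web/ roller tops on table
    w=(H>5)&(H<16)&(S>140)&(Z>60)&(Y<0)
    p=W[w];r=cv2.minAreaRect(p[:,:2].astype(np.float32));print('web',np.round(r[0],1),np.round(r[1],1),round(r[2],1),np.median(p[:,2]))
    # dark stops
    d=ok&(V<75)&(X>430)&(X<500)&(Y>130)&(Y<290)&(Z>12)
    c,l,st,ce=cv2.connectedComponentsWithStats(d.astype(np.uint8))
    for i in range(1,c):
        if st[i,4]>12: p=W[l==i]; print('stop',np.percentile(p,[3,50,97],axis=0).round(1).tolist())
E
```

```text
top0 bench z 0.11415616946407527
tray z [ 6.9 10.3 18.8]
tray rect [539.  177.7] [235.2 198.6] 87.07
table 571.2577514648438 -257.9703063964844 182.5745086669922 z 21.886301052934158
lip [[561.1, 82.2, 39.7], [574.2, 102.1, 44.0], [586.9, 122.3, 47.6]]
lip [[558.7, 229.6, 39.4], [571.6, 249.4, 44.2], [584.5, 269.7, 47.3]]
lip [[554.8, 155.1, 40.3], [567.9, 175.2, 44.0], [580.7, 197.4, 48.2]]
web [ 563.  -255.4] [254.6 238.9] 86.8 75.84215548633902
stop [[464.8, 233.9, 17.6], [469.8, 252.0, 31.7], [475.0, 274.7, 35.5]]
stop [[460.8, 160.1, 18.9], [465.9, 178.8, 31.6], [471.0, 202.3, 35.3]]
scene0 bench z 0.665055821270862
tray z [ 1.1 11.3 21.8]
tray rect [541.5 171.6] [256.4 211.9] 89.47
table 558.29736328125 -253.29664611816406 176.14462280273438 z 23.222649999527228
lip [[561.5, 227.0, 38.8], [576.4, 247.6, 44.6], [588.7, 268.7, 49.8]]
lip [[559.6, 154.0, 38.7], [572.7, 172.5, 44.7], [585.1, 193.5, 50.5]]
lip [[564.5, 79.9, 39.0], [578.6, 99.6, 45.0], [591.6, 120.2, 51.1]]
web [ 519.8 -154.8] [19.7 62.3] 27.8 76.13152819132124
stop [[471.2, 233.3, 19.0], [476.6, 249.4, 27.1], [479.0, 273.9, 34.6]]
stop [[468.1, 159.7, 19.8], [472.9, 177.9, 30.0], [476.0, 196.3, 38.4]]
```

```bash
python3 -m pendant '[24,30,-6,0.124,60, 24,30,-6,0.124,60, 24,30,-6,0.124,60, 24,30,-6,0.124,60, 24,30,-6,0.124,60, 24,30,-6,0.124,60, 24,30,-6,0.124,60, 24,30,-6,0.124,60, 24,30,-6,0.124,60, 24,30,-6,0.124,60, 24,30,-6,0.124,60, 24,30,-6,0.124,60]' 30
```

```text
time: 1.1
tool_pos: [471.9, -197.0, 150.9]
tcp_rot: [-179.7, -0.0, 103.6]
ft_force: [0.1, 0.0, 0.2]
finger_gap: 60.1
```

```bash
python3 -m pendant '[20,18,-12,0.117,60, 20,18,-12,0.117,60, 5.6,4.5,-12,0,60, 0,0,0,0,60]'; python3 - <<'E'
from h import *
for n in('scene','top'):
    s=snap(n,n+'1')
print(sensors.sense()['tool_pos'],sensors.sense()['tcp_rot'])
a=cv2.imread('pics/scene1.png')[210:310,180:320];b=cv2.imread('pics/top1.png')[120:250,290:440]
cv2.imwrite('pics/s1c.png',cv2.resize(a,None,fx=5,fy=5));cv2.imwrite('pics/t1c.png',cv2.resize(b,None,fx=4,fy=4))
E
```

```text
time: 1.43
tool_pos: [521.5, -146.3, 111.1]
tcp_rot: [-179.7, -0.2, 118.5]
ft_force: [-1.2, -0.5, -0.4]
finger_gap: 60.1
[ 521.43608578 -148.1801486   113.42510673] [-1.79803001e+02 -7.60953043e-02  1.18352444e+02]
```

View pics/s1c.png

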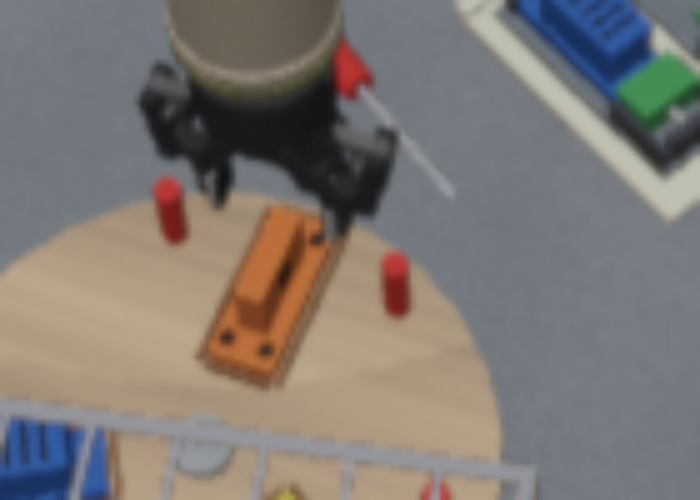

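View pics/t1c.png

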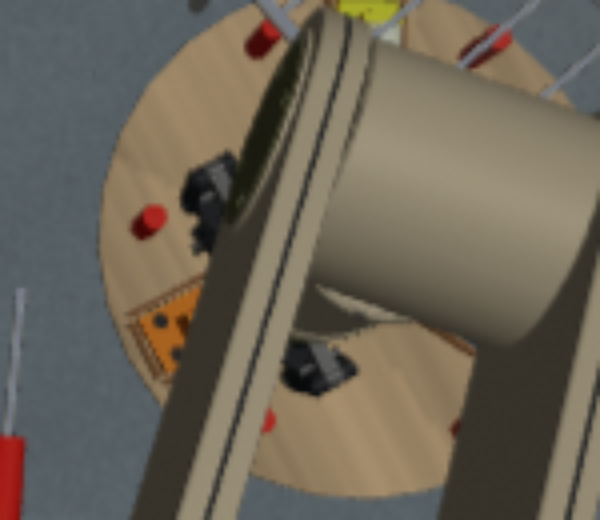

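```bash
python3 - <<'E'
from m import *
s=load('scene1')
V=s['view']
for p in((521.4,-148.2,113.4),(521.4,-148.2,120),(521.4,-148.2,125)):
    c=V[:3,:3]@np.array(p)+V[:3,3]; print(c[0]/c[2]*s['fx']+s['cx'],c[1]/c[2]*s['fy']+s['cy'])
W=cloud(s); m=(W[...,2]>105)&(W[...,2]<150)&(np.hypot(W[...,0]-521,W[...,1]+148)<90)
vs,us=np.where(m); k=np.argsort(W[m][:,2])[:30]; 
for i in k: print(us[i],vs[i],W[vs[i],us[i]].round(0))
E
```

```text
234.74747742406268 252.85697227499435
234.593118942457 251.67128113493587
234.47536887102044 250.76679428723398
247 257 [ 556. -134.  118.]
225 248 [ 494. -160.  119.]
226 246 [ 492. -154.  120.]
225 249 [ 497. -162.  121.]
224 251 [ 500. -168.  121.]
248 256 [ 558. -131.  123.]
223 251 [ 499. -171.  123.]
224 250 [ 499. -167.  123.]
247 256 [ 557. -134.  124.]
245 257 [ 556. -140.  125.]
225 247 [ 495. -160.  126.]
224 249 [ 498. -166.  126.]
222 250 [ 497. -172.  126.]
250 253 [ 556. -122.  126.]
220 248 [ 488. -172.  126.]
226 245 [ 493. -154.  128.]
223 250 [ 500. -171.  128.]
246 256 [ 557. -137.  129.]
245 256 [ 555. -139.  129.]
226 244 [ 491. -153.  129.]
249 256 [ 563. -132.  130.]
225 246 [ 495. -159.  131.]
220 247 [ 488. -171.  131.]
224 248 [ 498. -165.  131.]
223 249 [ 499. -170.  132.]
222 249 [ 497. -172.  132.]
248 255 [ 560. -132.  132.]
247 255 [ 558. -135.  133.]
249 255 [ 562. -131.  133.]
250 252 [ 557. -123.  133.]
```

```bash
python3 -m pendant '[-4,-8,-20,-0.02,60, 0,0,-20,0,60, 0,0,-18,0,60, 0,0,-11,0,60, 0,0,0,0,60]'; python3 - <<'E'
from h import *
print(sensors.sense()['tool_pos'],sensors.sense()['ft_force'])
s=snap('scene','scene2');cv2.imwrite('pics/s2c.png',cv2.resize(s['frame'][210:310,180:320],None,fx=5,fy=5))
E
```

```text
time: 1.95
tool_pos: [516.7, -164.4, 48.3]
tcp_rot: [180.0, 0.4, 116.2]
ft_force: [-0.1, -0.1, -1.0]
finger_gap: 60.0
[ 516.72830766 -164.40429172   48.32844728] [-0.06808846 -0.13536812 -1.01409724]
```

View pics/s2c.png

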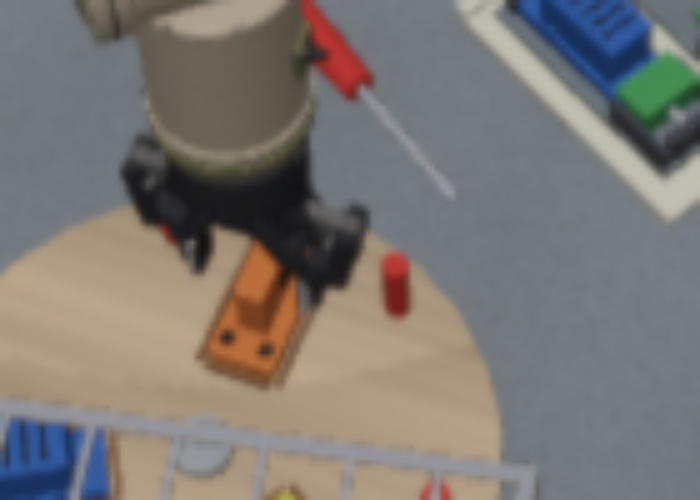

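```bash
python3 -m pendant '[0,0,-6,0,60, 0,0,0,0,10, 0,0,0,0,10, 0,0,0,0,10, 0,0,0,0,10, 0,0,0,0,10, 0,0,0,0,10]' 40
```

```text
time: 2.58
tool_pos: [520.6, -167.2, 49.1]
tcp_rot: [179.6, 0.8, 116.1]
ft_force: [0.3, 0.1, -1.4]
finger_gap: 17.2
```

```bash
python3 -m pendant '[0,0,10,0,10, 0,0,20,0,10, 0,0,30,0,10, 0,0,20,0,10, 0,0,0,0,10]'; python3 - <<'E'
from h import *
print(sensors.sense()['tool_pos'],sensors.sense()['ft_force'])
s=snap('scene','scene3');cv2.imwrite('pics/s3c.png',cv2.resize(s['frame'][190:310,160:320],None,fx=5,fy=5))
E
```

```text
time: 3.0
tool_pos: [517.5, -165.7, 131.9]
tcp_rot: [179.9, 0.5, 116.1]
ft_force: [1.1, -0.2, -1.5]
finger_gap: 17.4
[ 517.47576258 -165.74024792  131.92571239] [ 1.08303838 -0.19716472 -1.4962201 ]
```

View pics/s3c.png

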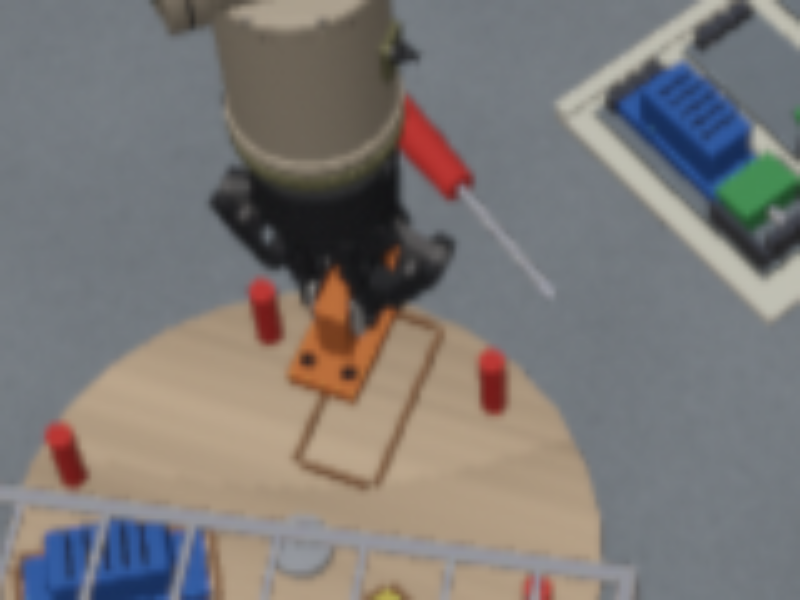

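```bash
python3 -m pendant '[0,20,0,0.06,10, -1,34,0,0.115,10, -1,37,0,0.115,10, -1,37,0,0.115,10, -1,37,0,0.115,10, -2,37,0,0.115,10, -2,37,0,0.115,10, -2,36,0,0.115,10, -2,25,0,0.11,10, 0,12,0,0.05,10, 0,0,0,0,10]'; python3 - <<'E'
from h import *
print(sensors.sense()['tool_pos'],sensors.sense()['tcp_rot'])
s=snap('scene','scene4');cv2.imwrite('pics/s4c.png',cv2.resize(s['frame'][130:250,230:390],None,fx=5,fy=5))
E
```

```text
time: 3.97
tool_pos: [494.8, 157.9, 119.4]
tcp_rot: [-179.9, -0.1, 177.5]
ft_force: [0.5, -0.7, -1.6]
finger_gap: 17.3
[494.84579389 157.93750599 119.37849274] [-1.79872992e+02 -5.67607310e-02  1.77478939e+02]
```

View pics/s4c.png

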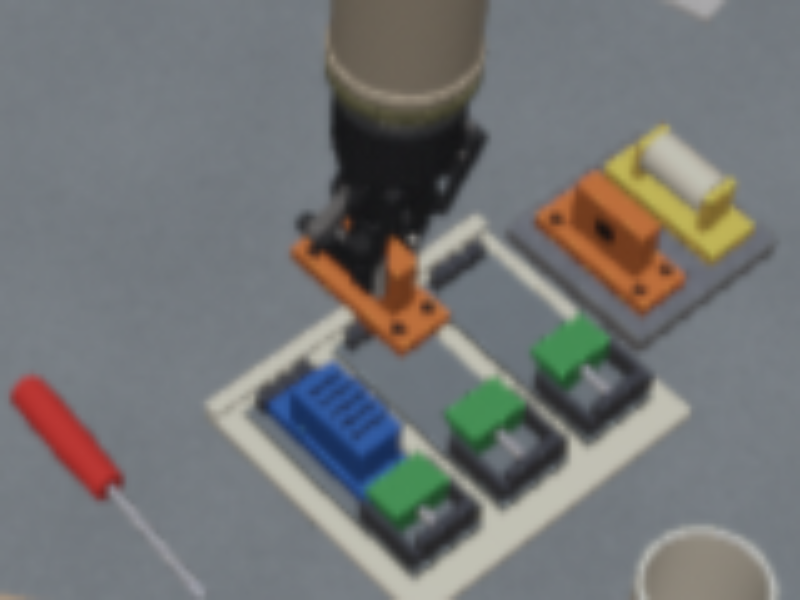

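```bash
cat >> m.py <<'E'
def hsvm(s):
    hsv=cv2.cvtColor(s['frame'],cv2.COLOR_BGR2HSV); return [hsv[...,i].astype(int) for i in range(3)]
# nest b frame
YAW=np.deg2rad(-2.86)
def nest(P,o): 
    d=P[...,:2]-np.array(o); c,s_=np.cos(YAW),np.sin(YAW)
    return np.stack([d[...,0]*c+d[...,1]*s_, -d[...,0]*s_+d[...,1]*c, P[...,2]],-1)
E
python3 - <<'E'
from m import *
s=load('scene4');W=cloud(s);H,S,V=hsvm(s)
N=nest(W,(524.4,176))
m=(H>5)&(H<16)&(S>150)&(abs(N[...,1]+18)<60)&(N[...,2]>80)&(abs(N[...,0])<150)
m=cv2.erode(m.astype(np.uint8),np.ones((1,1)))>0
p=N[m]
print(len(p),np.percentile(p,[1,3,50,97,99],axis=0).round(1).tolist())
f=p[p[:,2]<108]; r=cv2.minAreaRect(f[:,:2].astype(np.float32)); print('foot',np.round(r[0],1),np.round(r[1],1),r[2],np.median(f[:,2]))
for xb in range(-90,40,10):
    q=f[(f[:,0]>xb)&(f[:,0]<xb+10)]
    if len(q):print(xb,len(q),np.median(q[:,2]).round(1))
g=(H>50)&(H<85)&(S>100)&(V>40)&(abs(N[...,1])<35); q=N[g]; q=q[q[:,2]>40]; print('lip',np.percentile(q,[2,50,98],axis=0).round(1).tolist())
print('tcp',nest(np.array([494.85,157.9,119.4]),(524.4,176)))
E
```

```text
262 [[-83.1, -41.6, 98.1], [-78.5, -40.3, 99.3], [-13.7, -28.9, 107.7], [9.5, -6.3, 153.6], [10.8, -3.8, 180.5]]
foot [-37.  -23.4] [97.6 36.9] 3.797476291656494 105.07210195099023
-90 4 107.3
-80 10 103.6
-70 9 103.1
-60 10 104.3
-50 7 105.3
-40 8 106.0
-30 12 105.1
-20 17 103.6
-10 26 105.0
0 30 105.5
10 3 104.0
lip [[33.1, -19.3, 40.3], [48.6, -0.7, 45.3], [60.8, 20.2, 50.3]]
tcp [-28.61008154 -19.55187291 119.4       ]
```

```bash
python3 -m pendant '[10,12,0,-0.006,10, 6,8,-10,0,10, 0,0,-15,0,10, 0,0,-10,0,10, 0,0,0,0,10, 0,0,0,0,10]'
```

```text
time: 4.52
tool_pos: [509.5, 171.9, 78.8]
tcp_rot: [-179.6, -0.4, 176.2]
ft_force: [0.1, -0.7, -1.6]
finger_gap: 17.6
```

```bash
python3 -m pendant '[1.5,6,-6,0.016,10, 0,0,-6,0,10, 0,0,0,0,10, 0,0,0,0,10]'; python3 - <<'E'
from h import *
s=snap('scene','scene5');cv2.imwrite('pics/s5c.png',cv2.resize(s['frame'][150:250,270:390],None,fx=6,fy=6))
from m import *
W=cloud(s);H,S,V=hsvm(s)
N=nest(W,(524.4,176))
m=(H>5)&(H<16)&(S>150)&(abs(N[...,1])<50)&(N[...,2]>30)&(abs(N[...,0])<150)
p=N[m]; f=p[p[:,2]<60];print(np.percentile(f,[2,50,98],axis=0).round(1).tolist())
r=cv2.minAreaRect(f[:,:2].astype(np.float32)); print('foot',np.round(r[0],1),np.round(r[1],1),r[2],np.median(f[:,2]))
g=(H>50)&(H<85)&(S>100)&(V>40)&(abs(N[...,1])<35); q=N[g]; q=q[q[:,2]>40]; print('lip',np.percentile(q,[2,50,98],axis=0).round(1).tolist())
E
```

```text
time: 4.85
tool_pos: [511.5, 176.8, 66.5]
tcp_rot: [-179.6, -0.4, 177.0]
ft_force: [0.1, 0.4, -1.0]
finger_gap: 17.3
[[-66.7, -21.2, 41.7], [-1.3, -12.1, 53.6], [26.2, 13.0, 59.0]]
foot [-21.5  -3.2] [97.7 37.4] 2.1811294555664062 53.57501227422206
lip [[34.8, -20.2, 40.3], [48.2, -0.3, 45.5], [60.9, 20.6, 50.0]]
```

View pics/s5c.png

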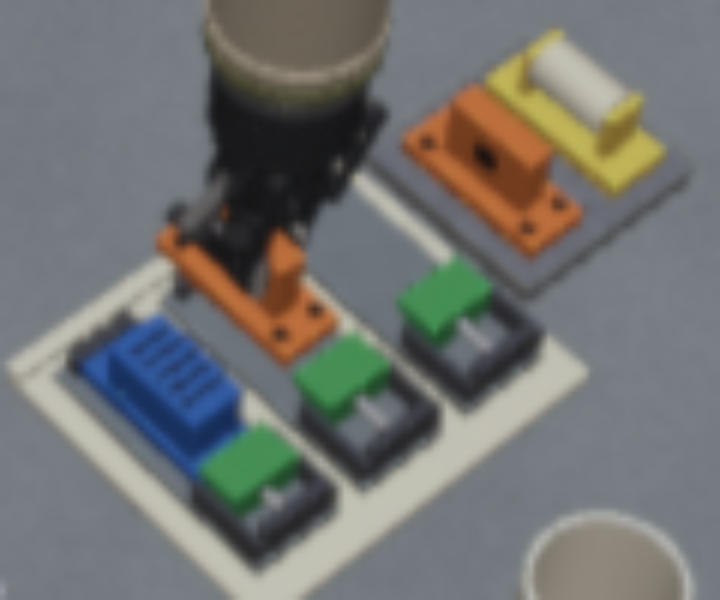

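```bash
python3 -m pendant '[0,2.5,-4,0,10, 0,0,-3,0,10, 0,0,-3,0,10, 0,0,0,0,10]' 30;  python3 -m pendant '[0,0,-3,0,10, 0,0,-3,0,10]'; python3 -m pendant '[0,0,-3,0,10, 0,0,-3,0,10]'
```

```text
time: 5.23
tool_pos: [512.4, 179.8, 56.8]
tcp_rot: [-179.6, -0.2, 177.0]
ft_force: [-0.5, -0.4, -1.2]
finger_gap: 17.7
time: 5.4
tool_pos: [515.3, 180.3, 53.9]
tcp_rot: [-179.7, 0.1, 177.0]
ft_force: [-1.5, -3.3, 10.6]
finger_gap: 17.3
time: 5.57
tool_pos: [517.9, 180.2, 51.1]
tcp_rot: [-179.7, 0.4, 177.1]
ft_force: [-0.6, -2.3, 9.1]
finger_gap: 16.9
```

```bash
cat > look.py <<'E'
import sys
from m import *
tag=sys.argv[1]; o=eval(sys.argv[2]); col=sys.argv[3]
s=snap('scene',tag);cv2.imwrite('pics/'+tag+'c.png',cv2.resize(s['frame'][150:250,270:390],None,fx=6,fy=6,interpolation=cv2.INTER_CUBIC))
W=cloud(s);H,S,V=hsvm(s);N=nest(W,o)
lo,hi=(5,16) if col=='o' else (22,35)
m=(H>lo)&(H<hi)&(S>150)&(abs(N[...,1])<40)&(N[...,2]>15)&(N[...,2]<75)&(abs(N[...,0])<120)
p=N[m]
for xb in range(-100,70,8):
    q=p[(p[:,0]>xb)&(p[:,0]<xb+8)]
    if len(q)>2:print(xb,len(q),'z',np.percentile(q[:,2],[10,50,90]).round(0),'y',np.percentile(q[:,1],[5,95]).round(0))
g=(H>50)&(H<85)&(S>100)&(V>40)&(abs(N[...,1])<35); q=N[g]; q=q[q[:,2]>40]; print('lip',np.percentile(q,[2,50,98],axis=0).round(1).tolist())
t=sensors.sense();print(t['tool_pos'].round(1),t['tcp_rot'].round(1),t['ft_force'].round(1),t['finger_gap'])
E
python3 look.py scene6 '(524.4,176)' o
```

```text
-68 6 z [42. 45. 50.] y [-17. -10.]
-60 7 z [37. 42. 47.] y [-16. -11.]
-52 11 z [35. 42. 47.] y [-16.  -9.]
-44 10 z [35. 42. 45.] y [-15.  -7.]
-36 11 z [32. 41. 45.] y [-14.  -7.]
-28 10 z [37. 40. 41.] y [-16.  -7.]
-20 8 z [35. 39. 42.] y [-16.  -6.]
-12 12 z [33. 40. 43.] y [-16.  -7.]
-4 12 z [33. 38. 43.] y [-15.  -6.]
4 47 z [35. 41. 71.] y [-16.  16.]
12 28 z [31. 35. 40.] y [-16.  13.]
20 18 z [34. 36. 38.] y [-14.  16.]
lip [[35.6, -20.0, 40.6], [48.0, -0.3, 45.4], [61.6, 20.6, 52.0]]
[518.  180.1  51. ] [-179.7    0.4  177.1] [-0.5 -1.7 10.8] 17.784043219666334
```

View pics/scene6c.png

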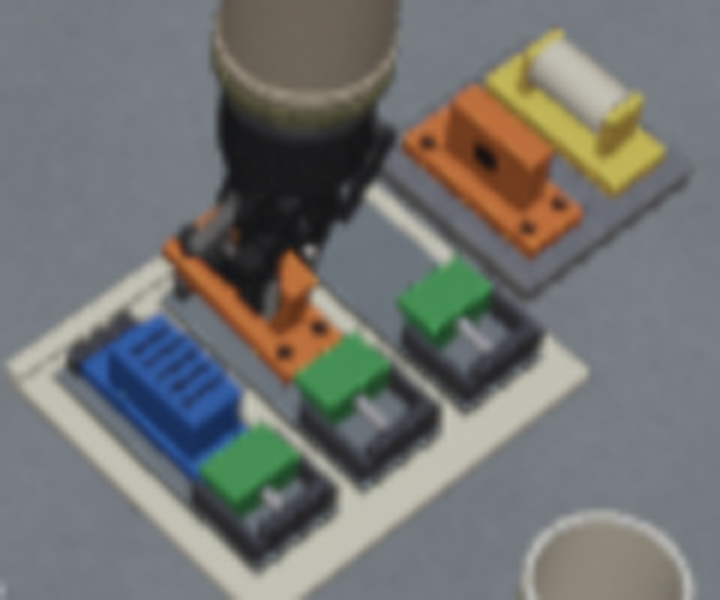

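```bash
python3 -m pendant '[-1,0,-3,0,10, -1,0,-3,0,10]'; python3 -m pendant '[-1,0,-3,0,10, -1,0,-3,0,10]'; python3 look.py scene7 '(524.4,176)' o
```

```text
time: 5.78
tool_pos: [519.7, 180.1, 49.1]
tcp_rot: [-179.7, 0.8, 177.1]
ft_force: [-0.8, -2.8, 9.2]
finger_gap: 17.2
time: 5.95
tool_pos: [520.4, 180.1, 48.5]
tcp_rot: [-179.7, 1.1, 177.1]
ft_force: [-15.4, -5.4, 30.2]
finger_gap: 17.1
-68 5 z [44. 48. 52.] y [-15. -12.]
-60 7 z [40. 46. 50.] y [-17. -13.]
-52 10 z [36. 41. 46.] y [-16. -11.]
-44 9 z [36. 41. 45.] y [-16.  -9.]
-36 8 z [35. 38. 44.] y [-17.  -6.]
-28 12 z [36. 40. 44.] y [-16.  -6.]
-20 10 z [34. 37. 41.] y [-17.  -7.]
-12 7 z [30. 36. 48.] y [-16.  -9.]
-4 16 z [33. 37. 67.] y [-18.   5.]
4 42 z [29. 36. 60.] y [-16.  18.]
12 28 z [31. 35. 68.] y [-15.   9.]
20 20 z [26. 32. 35.] y [-17.  15.]
lip [[35.6, -21.2, 40.2], [48.3, -0.8, 44.8], [60.6, 20.4, 52.1]]
[520.3 180.1  48.5] [-179.7    1.1  177.1] [-9.1 -3.7 23.2] 17.389270581983634
```

View pics/scene7c.png

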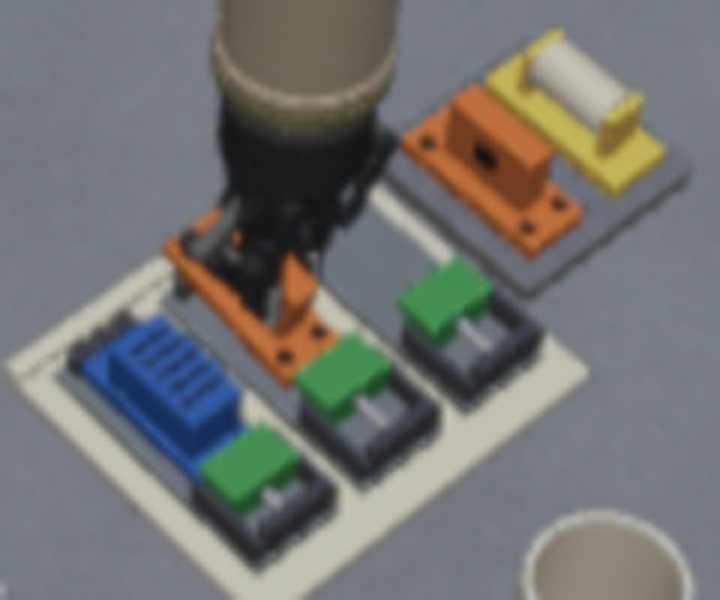

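```bash
python3 -m pendant '[0,0,1,0,10, 4,-0.2,0.5,0,10, 4,-0.2,0,0,10]'; python3 -m pendant '[4,-0.2,0,0,10, 4,-0.2,0,0,10]'
```

```text
time: 6.25
tool_pos: [529.4, 180.0, 52.0]
tcp_rot: [-179.8, 1.2, 177.1]
ft_force: [0.6, -0.3, -1.0]
finger_gap: 17.2
time: 6.42
tool_pos: [537.5, 179.6, 51.5]
tcp_rot: [-179.8, 1.1, 177.1]
ft_force: [-4.4, -0.7, 1.6]
finger_gap: 17.1
```

```bash
python3 look.py scene8 '(524.4,176)' o
```

```text
-52 7 z [44. 50. 52.] y [-17.   2.]
-44 8 z [41. 45. 53.] y [-16. -12.]
-36 9 z [40. 46. 51.] y [-18.  -9.]
-28 9 z [38. 41. 46.] y [-15.  -8.]
-20 7 z [38. 43. 48.] y [-16.  -8.]
-12 13 z [38. 43. 45.] y [-15.  -6.]
-4 8 z [33. 38. 46.] y [-15.  -6.]
4 9 z [30. 39. 44.] y [-16.  -8.]
12 13 z [34. 37. 45.] y [-17.  -4.]
20 35 z [33. 38. 60.] y [-14.  16.]
28 18 z [36. 41. 71.] y [-14.  12.]
lip [[39.6, -19.1, 40.5], [53.5, -0.9, 45.3], [65.3, 19.2, 52.6]]
[538.  179.5  51.5] [-179.8    1.1  177.1] [-4.1  1.   1.5] 17.29967881027267
```

View pics/scene8c.png

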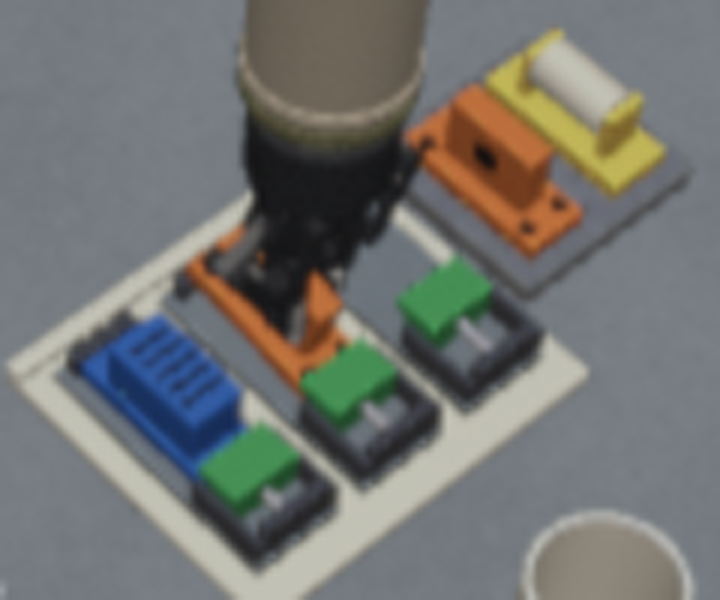

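```bash
python3 -m pendant '[4,-0.2,-1,0,10, 4,-0.2,-1,0,10, 3,-0.2,0,0,10, 1,0,0,0,10]'; python3 look.py scene9 '(524.4,176)' o
```

```text
time: 6.8
tool_pos: [545.9, 179.2, 48.7]
tcp_rot: [-179.7, 0.4, 177.1]
ft_force: [-5.6, -0.8, 6.9]
finger_gap: 17.5
-52 3 z [36. 43. 45.] y [-11.  14.]
-44 13 z [44. 49. 53.] y [-15.  12.]
-36 6 z [39. 44. 49.] y [-14.   0.]
-28 10 z [40. 44. 49.] y [-18. -10.]
-20 6 z [36. 46. 49.] y [-17. -11.]
-12 11 z [38. 42. 46.] y [-15.  -8.]
-4 10 z [35. 39. 43.] y [-16.  -8.]
4 9 z [33. 38. 42.] y [-16.  -7.]
12 11 z [33. 38. 40.] y [-16.  -6.]
20 15 z [29. 34. 58.] y [-16.   8.]
28 27 z [31. 36. 63.] y [-16.  17.]
36 25 z [33. 40. 68.] y [-15.  14.]
lip [[47.3, -19.7, 40.8], [60.0, -1.4, 44.8], [72.6, 20.5, 50.5]]
[546.  179.2  48.8] [-179.7    0.4  177.1] [-9.6 -0.2  9.1] 17.56921107895804
```

View pics/scene9c.png

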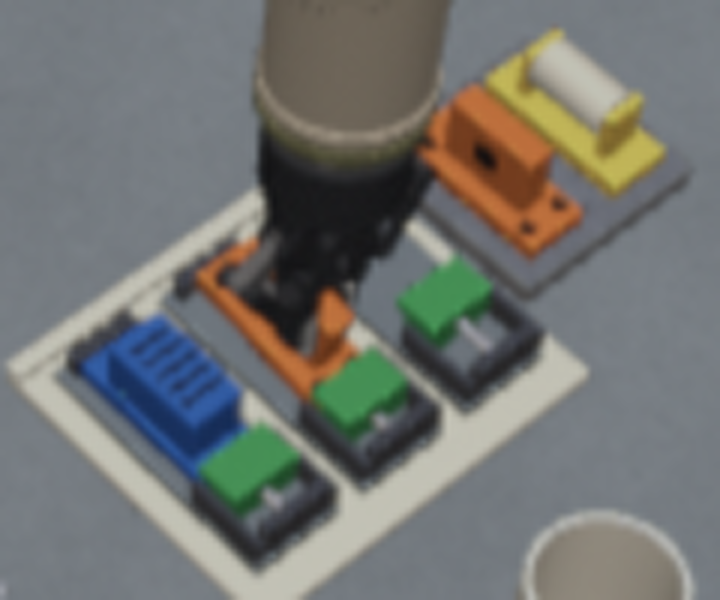

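```bash
python3 -m pendant '[3,-0.2,-1,0,10, 2,0,-2,0,10, 1,0,-3,0,10]'; python3 -m pendant '[0,0,-3,0,10, 0,0,-3,0,10]'; python3 look.py scene10 '(524.4,176)' o
```

```text
time: 7.1
tool_pos: [547.4, 179.4, 48.8]
tcp_rot: [-179.6, -0.4, 177.1]
ft_force: [-27.4, -6.1, 43.4]
finger_gap: 17.4
time: 7.27
tool_pos: [547.4, 179.3, 48.9]
tcp_rot: [-179.5, -0.5, 177.2]
ft_force: [-19.9, -4.2, 30.2]
finger_gap: 17.6
-44 17 z [46. 49. 51.] y [-13.  19.]
-36 8 z [43. 48. 52.] y [-15.   7.]
-28 8 z [37. 42. 49.] y [-15. -10.]
-20 8 z [40. 44. 46.] y [-16.  -8.]
-12 10 z [38. 43. 45.] y [-15. -10.]
-4 10 z [36. 41. 44.] y [-16.  -5.]
4 10 z [34. 37. 42.] y [-15.  -9.]
12 11 z [32. 36. 42.] y [-18.  -5.]
20 10 z [31. 37. 39.] y [-16.  -4.]
28 21 z [33. 36. 45.] y [-16.  11.]
36 40 z [34. 47. 73.] y [-14.  14.]
lip [[49.3, -21.2, 40.5], [63.4, -0.0, 45.2], [75.6, 20.6, 51.4]]
[547.4 179.4  49. ] [-179.5   -0.5  177.2] [-20.   -3.5  31.2] 16.782662534618094
```

View pics/scene10c.png

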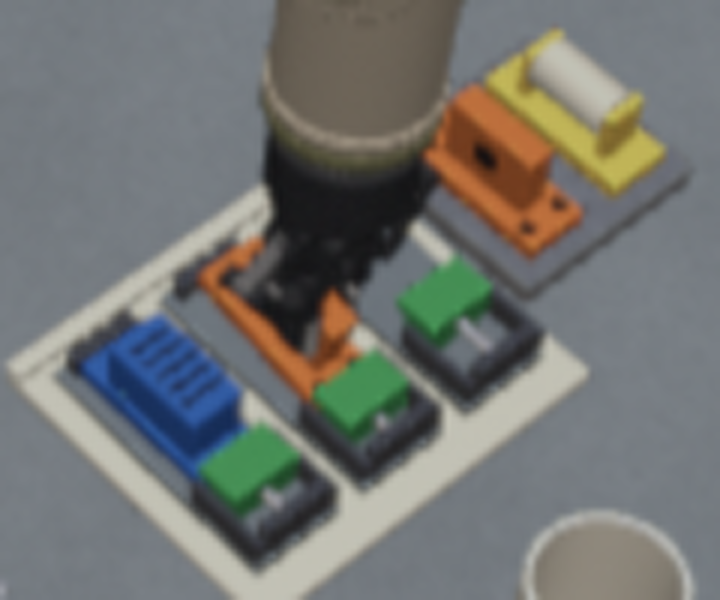

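```bash
python3 -m pendant '[0,0,2,0,10, 3,-0.2,1,0,10, 3,-0.2,0,0,10, 0,0,0,0,10]'; python3 look.py scene11 '(524.4,176)' o
```

```text
time: 7.65
tool_pos: [549.3, 179.0, 50.5]
tcp_rot: [-179.4, -1.1, 177.2]
ft_force: [-5.7, 0.3, 3.3]
finger_gap: 17.2
-44 17 z [46. 51. 54.] y [-15.  14.]
-36 12 z [47. 51. 55.] y [-16.  15.]
-28 9 z [44. 48. 53.] y [-16.  -9.]
-20 7 z [41. 46. 50.] y [-15.  -8.]
-12 9 z [39. 43. 46.] y [-17.  -8.]
-4 12 z [37. 40. 45.] y [-16.  -3.]
4 11 z [37. 39. 44.] y [-16.  -4.]
12 6 z [37. 39. 42.] y [-17.  -7.]
20 16 z [29. 38. 49.] y [-18.  -5.]
28 18 z [32. 35. 42.] y [-18.  18.]
36 39 z [33. 46. 72.] y [-13.  11.]
lip [[48.9, -20.8, 40.4], [64.2, 0.8, 44.8], [76.7, 21.8, 52.0]]
[548.9 179.   50.3] [-179.4   -1.1  177.2] [-5.8  0.7  3.1] 17.284240509874532
```

View pics/scene11c.png

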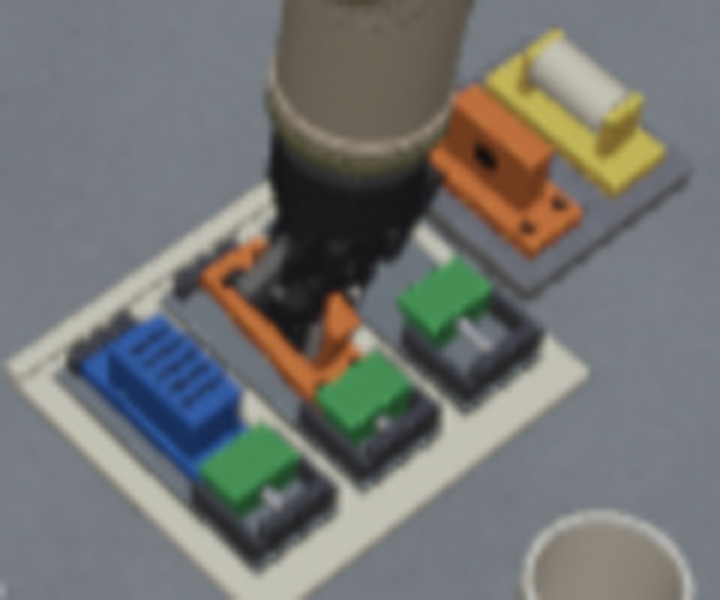

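```bash
python3 -m pendant '[4,-0.2,0,0,10, 4,-0.2,0,0,10, 2,0,-2,0,10, 0,0,-2,0,10]'; python3 look.py scene12 '(524.4,176)' o
```

```text
time: 8.03
tool_pos: [554.2, 179.0, 49.7]
tcp_rot: [-179.3, -1.9, 177.2]
ft_force: [-12.1, -3.4, 22.1]
finger_gap: 17.2
-44 3 z [50. 50. 52.] y [-12.  -4.]
-36 24 z [46. 51. 54.] y [-15.  15.]
-28 13 z [45. 49. 54.] y [-15.  15.]
-20 7 z [45. 48. 49.] y [-16. -11.]
-12 8 z [43. 47. 51.] y [-17. -11.]
-4 9 z [36. 46. 47.] y [-17.  -8.]
4 12 z [39. 43. 47.] y [-20.  -6.]
12 10 z [35. 39. 45.] y [-16.  -8.]
20 9 z [35. 40. 44.] y [-15.  -7.]
28 15 z [31. 36. 52.] y [-18.  -4.]
36 34 z [31. 37. 56.] y [-15.  15.]
44 14 z [35. 45. 69.] y [-9.  8.]
lip [[54.1, -19.9, 40.4], [68.5, 1.0, 44.6], [80.6, 21.4, 51.3]]
[554.3 179.   49.7] [-179.3   -1.9  177.2] [-16.4  -3.2  23.3] 17.392860493850492
```

View pics/scene12c.png

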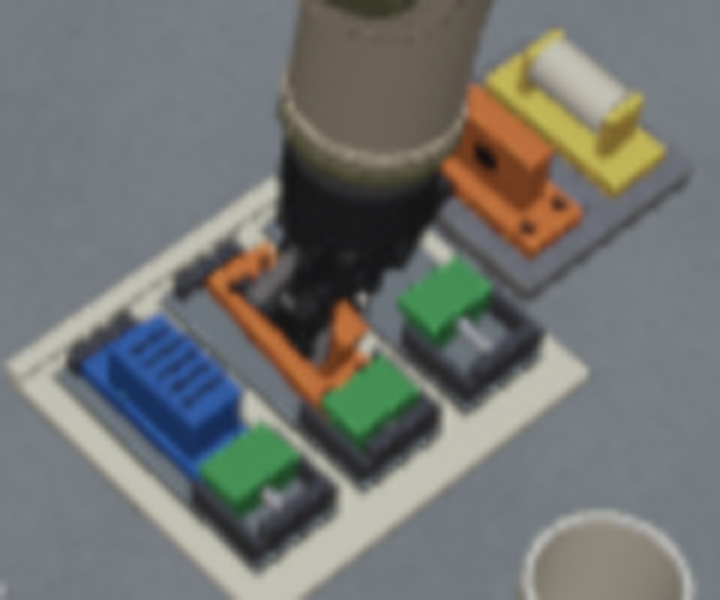

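```bash
python3 -m pendant '[0,0,-3,0,10, 0,0,-4,0,10, 0,0,-4,0,10]' 20; python3 -m pendant '[0,0,-5,0,10, 0,0,-5,0,10]'; python3 look.py scene13 '(524.4,176)' o
```

```text
time: 8.33
tool_pos: [554.4, 179.0, 49.7]
tcp_rot: [-179.2, -2.1, 177.2]
ft_force: [-23.6, -5.6, 39.5]
finger_gap: 17.5
time: 8.5
tool_pos: [554.5, 179.1, 49.7]
tcp_rot: [-179.2, -2.2, 177.2]
ft_force: [-28.1, -7.0, 48.3]
finger_gap: 17.0
-44 3 z [49. 50. 50.] y [-7.  4.]
-36 23 z [46. 52. 55.] y [-15.  16.]
-28 15 z [43. 50. 55.] y [-15.  14.]
-20 7 z [43. 47. 50.] y [-16.  -8.]
-12 7 z [41. 47. 48.] y [-17. -11.]
-4 11 z [40. 43. 46.] y [-16.  -8.]
4 12 z [36. 41. 48.] y [-15.  -6.]
12 9 z [36. 41. 45.] y [-15.  -8.]
20 10 z [32. 40. 45.] y [-16. -11.]
28 16 z [31. 37. 44.] y [-16.  -4.]
36 27 z [29. 39. 65.] y [-16.  15.]
44 20 z [33. 39. 68.] y [-14.  15.]
lip [[54.2, -20.8, 40.5], [68.7, -1.1, 45.4], [81.7, 22.3, 50.6]]
[554.6 179.1  49.7] [-179.2   -2.2  177.2] [-28.   -6.   46.9] 17.193720137824464
```

```bash
python3 -m pendant '[-3,0.1,0,0,10, -2,0.1,-1,0,10, -2,0.1,-2,0,10]'; python3 look.py scene14 '(524.4,176)' o
```

```text
time: 8.8
tool_pos: [547.8, 179.4, 49.9]
tcp_rot: [-179.2, -2.2, 177.2]
ft_force: [-0.2, -2.5, 15.1]
finger_gap: 17.4
-44 20 z [47. 51. 54.] y [-16.  17.]
-36 16 z [45. 51. 55.] y [-15.  13.]
-28 4 z [43. 45. 47.] y [-14.  -9.]
-20 9 z [43. 45. 50.] y [-17.  -9.]
-12 11 z [40. 43. 51.] y [-17.  -8.]
-4 10 z [38. 42. 46.] y [-17.  -5.]
4 10 z [37. 40. 43.] y [-16.  -7.]
12 11 z [34. 39. 44.] y [-16.  -7.]
20 16 z [32. 37. 63.] y [-18.   1.]
28 20 z [32. 35. 41.] y [-16.  17.]
36 31 z [33. 41. 70.] y [-14.  11.]
lip [[48.9, -19.9, 40.7], [62.9, -1.2, 45.2], [75.8, 20.6, 51.1]]
[548.  179.4  50. ] [-179.2   -2.2  177.2] [-3.4 -1.8  9.7] 17.37040839851074
```

```bash
python3 -m pendant '[4,-0.2,0,0,10, 0,0,-6,0,10, -1,0,-8,0,10, -2,0,-9,0,10]'; python3 -m pendant '[-2,0,-10,0,10, -1,0,-10,0,10]'; python3 look.py scene15 '(524.4,176)' o
```

```text
time: 9.18
tool_pos: [552.0, 179.2, 43.2]
tcp_rot: [-179.1, -2.1, 177.2]
ft_force: [-26.8, -7.6, 53.2]
finger_gap: 17.1
time: 9.35
tool_pos: [551.9, 179.0, 36.9]
tcp_rot: [-179.0, -1.9, 177.2]
ft_force: [-41.0, -14.2, 79.2]
finger_gap: 17.1
-44 20 z [33. 36. 39.] y [-15.  12.]
-36 16 z [31. 34. 37.] y [-15.   5.]
-28 7 z [32. 35. 64.] y [-16.  -3.]
-20 15 z [30. 39. 72.] y [-17.   1.]
-12 10 z [32. 34. 70.] y [-15.  -4.]
-4 5 z [29. 34. 37.] y [-18.  -9.]
4 11 z [28. 33. 40.] y [-17.  -8.]
12 5 z [27. 31. 32.] y [-15. -10.]
20 9 z [26. 31. 37.] y [-17.  -9.]
28 18 z [27. 33. 58.] y [-17.  12.]
36 35 z [29. 36. 69.] y [-14.  14.]
lip [[51.9, -20.4, 40.5], [64.8, -0.1, 45.4], [77.4, 20.9, 50.2]]
[552.  179.1  36.3] [-179.    -1.9  177.2] [-30.4  -9.6  60.6] 17.64022040845801
```

```bash
python3 -m pendant '[-1,0,1,0,10, -2,0.1,0,0,10, -2,0.1,0,0,10]'; python3 look.py scene16 '(524.4,176)' o
```

```text
time: 9.65
tool_pos: [545.7, 179.2, 39.4]
tcp_rot: [-179.0, -2.1, 177.2]
ft_force: [-3.9, 0.8, 2.4]
finger_gap: 17.4
-52 16 z [32. 38. 40.] y [-15.  11.]
-44 15 z [32. 39. 42.] y [-16.   9.]
-36 8 z [31. 36. 41.] y [-15.  -8.]
-28 13 z [34. 37. 64.] y [-18.  -3.]
-20 9 z [34. 40. 71.] y [-18.  -3.]
-12 7 z [31. 35. 40.] y [-15. -10.]
-4 6 z [31. 34. 38.] y [-15.  -5.]
4 8 z [33. 38. 40.] y [-17. -11.]
12 9 z [31. 34. 42.] y [-17. -11.]
20 10 z [30. 34. 59.] y [-16.   7.]
28 34 z [30. 36. 63.] y [-14.  17.]
36 3 z [32. 38. 38.] y [-13.  14.]
lip [[43.6, -19.8, 40.1], [59.2, 0.4, 45.3], [71.0, 20.4, 51.0]]
[545.9 179.2  39.3] [-179.    -2.   177.2] [-4.9  0.6  2.4] 17.1045737345884
```

View pics/scene16c.png

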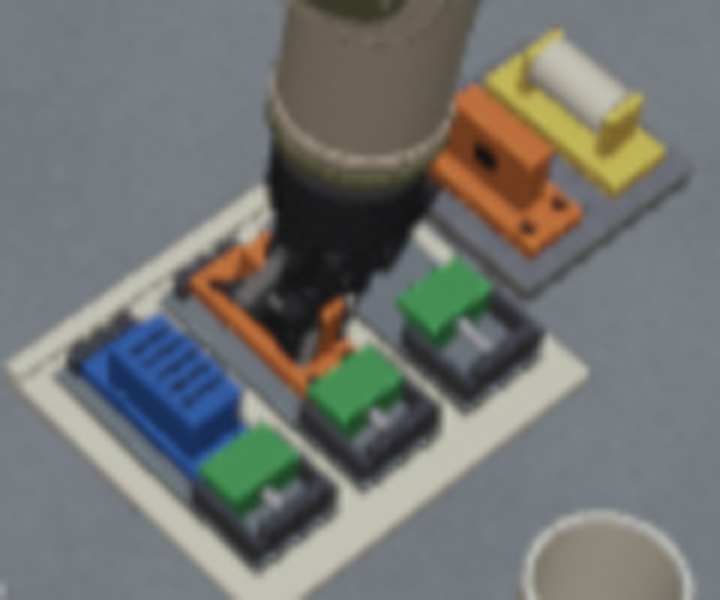

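```bash
python3 -m pendant '[1,0,-5,0,10, 0,0,-5,0,10, 0,0,-5,0,10]'; python3 look.py scene17 '(524.4,176)' o
```

```text
time: 9.95
tool_pos: [547.1, 179.3, 35.2]
tcp_rot: [-178.9, -2.2, 177.3]
ft_force: [-34.0, -8.2, 59.1]
finger_gap: 17.0
-52 8 z [31. 33. 36.] y [-13.  11.]
-44 19 z [29. 33. 37.] y [-15.  10.]
-36 6 z [32. 34. 35.] y [-16. -10.]
-28 18 z [31. 55. 73.] y [-16.   8.]
-20 11 z [32. 36. 73.] y [-15.   4.]
-12 6 z [28. 33. 35.] y [-18. -12.]
-4 9 z [29. 35. 37.] y [-18.  -8.]
4 8 z [27. 32. 36.] y [-16. -10.]
12 9 z [25. 30. 37.] y [-15. -10.]
20 9 z [25. 29. 37.] y [-17.   3.]
28 39 z [30. 35. 67.] y [-14.  16.]
36 3 z [30. 33. 35.] y [-14.  14.]
lip [[45.7, -20.7, 40.1], [60.5, 0.6, 45.1], [72.6, 21.8, 51.2]]
[547.1 179.3  35.3] [-178.9   -2.2  177.3] [-32.1  -8.   53. ] 17.427691604543234
```

```bash
python3 -m pendant '[0,0,0.5,0,40, 0,0,0.5,0,40, 0,0,0,0,40, 0,0,0,0,40, 0,0,10,0,40, 0,0,30,0,40, 0,0,30,0,40, 0,0,20,0,40]' ; python3 look.py scene18 '(524.4,176)' o
```

```text
time: 10.67
tool_pos: [544.9, 177.6, 123.1]
tcp_rot: [-178.7, -2.7, 177.2]
ft_force: [0.6, -0.3, 0.3]
finger_gap: 40.1
-52 13 z [31. 34. 35.] y [-15.  14.]
-44 14 z [28. 33. 36.] y [-14.   5.]
-36 15 z [29. 35. 43.] y [-14.  -1.]
-28 28 z [33. 47. 71.] y [-13.   7.]
-20 27 z [31. 39. 69.] y [-14.  -0.]
-12 31 z [28. 44. 73.] y [-14.  -1.]
-4 24 z [30. 39. 74.] y [-16.   0.]
4 28 z [30. 46. 73.] y [-16.   1.]
12 37 z [28. 45. 73.] y [-14.   5.]
20 31 z [32. 52. 73.] y [-15.   7.]
28 50 z [28. 37. 68.] y [-15.  16.]
lip [[45.4, -20.7, 40.6], [59.1, 0.3, 45.2], [70.1, 20.2, 51.7]]
[547.2 178.1 127.5] [-178.8   -2.4  177.2] [2.  1.1 3.5] 39.74245838512842
```

View pics/scene18c.png

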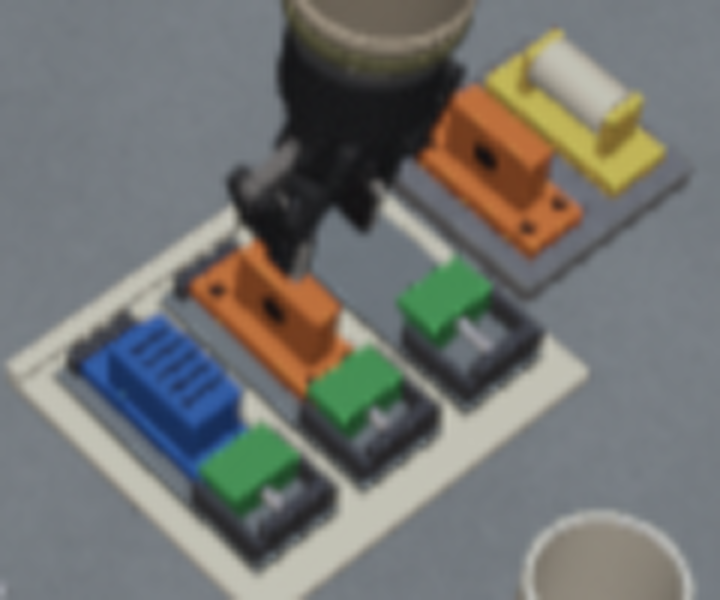

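```bash
python3 -m pendant '[2,-20,0,-0.12,40, 2,-30,0,-0.12,40, 3,-30,0,-0.12,40, 3,-30,0,-0.12,40, 3,-30,0,-0.12,40, 3,-30,0,-0.12,40, 3,-30,0,-0.12,40, 3,-30,0,-0.12,40, 2,-25,0,-0.12,40, 1,-20,0,-0.12,40, 0,-6,0,-0.12,40, 0,0,0,0,40]'; python3 -m pendant '[0,0,0,0,40]'
```

```text
time: 11.72
tool_pos: [574.7, -115.2, 132.6]
tcp_rot: [-179.2, -1.8, 98.6]
ft_force: [-0.2, 0.6, -0.0]
finger_gap: 40.2
time: 11.8
tool_pos: [574.5, -115.8, 132.4]
tcp_rot: [-179.1, -1.8, 98.7]
ft_force: [-0.7, 0.3, -0.2]
finger_gap: 40.0
```

```bash
python3 - <<'E'
from m import *
s=snap('top','top20');s2=snap('scene','scene20')
cv2.imwrite('pics/t20c.png',cv2.resize(s['frame'][90:245,150:390],None,fx=3.3,fy=3.3,interpolation=cv2.INTER_CUBIC))
cv2.imwrite('pics/s20c.png',cv2.resize(s2['frame'][190:370,120:330],None,fx=3.3,fy=3.3,interpolation=cv2.INTER_CUBIC))
for n,s in(('top',s),('scene',s2)):
    W=cloud(s);H,S,V=hsvm(s);N=nest(W,(524.4,176))
    for c,(lo,hi),yo in(('o',(5,16),0),('b',(100,125),-74)):
        m=(H>lo)&(H<hi)&(S>150)&(abs(N[...,1]-yo)<35)&(abs(N[...,0])<80); p=N[m]
        f=p[(p[:,2]<45)]; w=p[p[:,2]>(68 if c=='o' else 60)]
        r=cv2.minAreaRect(w[:,:2].astype(np.float32))
        A=np.c_[w[:,0],w[:,1],np.ones(len(w))]; k=np.linalg.lstsq(A,w[:,2],rcond=None)[0]
        print(n,c,'foot z',np.median(f[:,2]).round(1),'x',np.percentile(f[:,0],[1,99]).round(1),'y',np.percentile(f[:,1],[1,99]).round(1),'top z',np.median(w[:,2]).round(1),'ctr',np.round(r[0],1),np.round(r[1],1),round(r[2],1),'slope',k[:2].round(3),len(w))
        lo_=f[f[:,0]<-34];hi_=f[f[:,0]>22]; print('  heel z',np.median(lo_[:,2]).round(1),'nose z',np.median(hi_[:,2]).round(1),len(lo_),len(hi_))
E
```

```text
top o foot z 32.0 x [-53.1  37.7] y [-15.4  24.4] top z 73.4 ctr [-2.   5.1] [58.8 18.6] 0.0 slope [-0.037 -0.001] 182
  heel z 32.9 nose z 30.8 106 53
top b foot z 30.3 x [-53.6  38.2] y [-91.4 -53.2] top z 64.7 ctr [ -3.5 -71.6] [64.4 34.5] 1.8 slope [0.003 0.006] 345
  heel z 30.2 nose z 30.2 114 40
scene o foot z 33.0 x [-48.1  35. ] y [-17.   18.5] top z 73.9 ctr [3.5 3.5] [20.9 57.6] 80.7 slope [-0.031 -0.014] 95
  heel z 33.9 nose z 31.4 30 43
scene b foot z 32.5 x [-49.4  37. ] y [-93.  -59.7] top z 65.7 ctr [  1.2 -74.2] [36.6 65.1] 83.7 slope [ 0.01  -0.023] 195
  heel z 31.2 nose z 33.0 21 37
```

View pics/t20c.png

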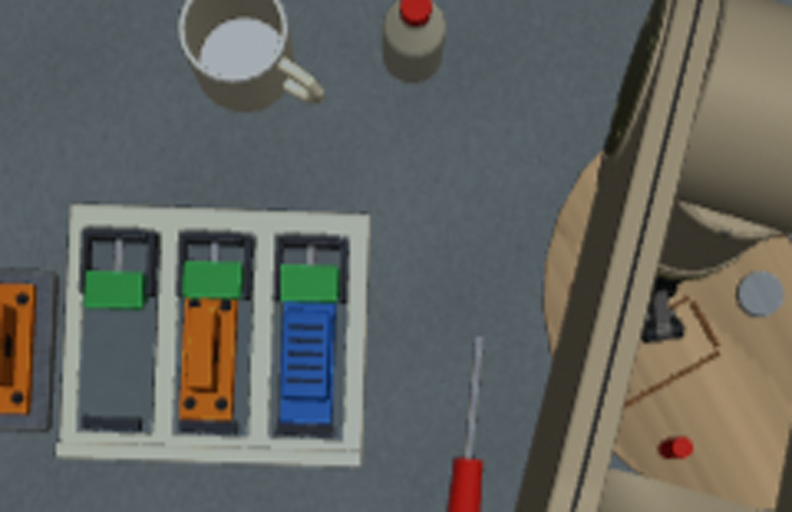

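View pics/s20c.png

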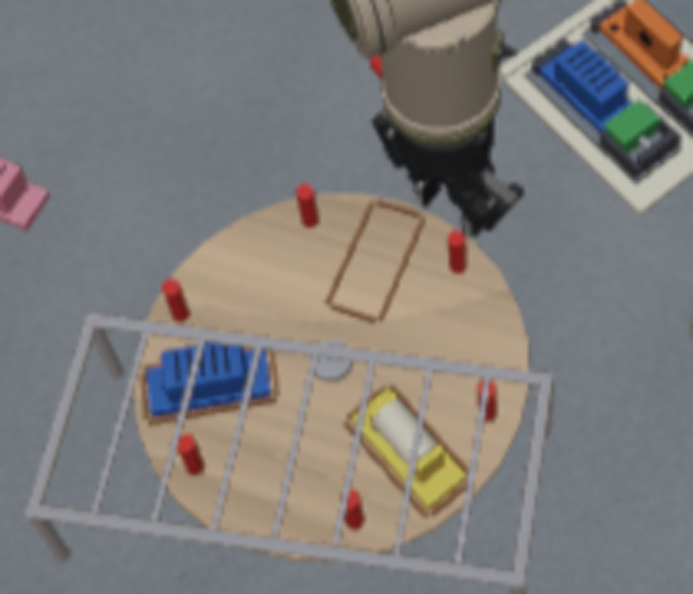

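```bash
python3 -m pendant '[-2,8,-15,0,40, 0,0,-25,0,40, 0,0,-25,0,40, 0,0,-12,0,40, 0,0,0,0,40, 0,0,0,0,40]'
```

```text
time: 12.4
tool_pos: [574.3, -100.5, 55.3]
tcp_rot: [-179.4, -1.8, 100.1]
ft_force: [1.3, 0.0, 0.8]
finger_gap: 40.0
```

```bash
python3 -m pendant '[0,-5,-6,0,40, 0,0,-2,0,40, 0,0,0,0,40]'; python3 -m pendant '[0,0,0,0,10, 0,0,0,0,10, 0,0,0,0,10, 0,0,0,0,10, 0,0,0,0,10]' 30
```

```text
time: 12.65
tool_pos: [576.1, -105.5, 49.6]
tcp_rot: [-179.5, -1.7, 100.3]
ft_force: [0.5, -0.2, -0.2]
finger_gap: 40.1
time: 13.07
tool_pos: [577.0, -106.4, 51.3]
tcp_rot: [-179.7, -1.6, 100.3]
ft_force: [0.6, -0.5, -2.7]
finger_gap: 14.8
```

```bash
python3 -m pendant '[-22,0,0,0,10, -22,-3,0,0,10, -21,-7,0,0,10, -20,-10,0,0,10, -18,-13,0,0,10, -16,-15,0,0,10]'; python3 - <<'E'
from h import *
p=sensors.sense()['tool_pos'];print(p,np.hypot(p[0]-564,p[1]+247),np.degrees(np.arctan2(p[1]+247,p[0]-564)))
E
```

```text
time: 13.57
tool_pos: [459.3, -147.5, 51.8]
tcp_rot: [179.8, -2.0, 100.7]
ft_force: [9.1, -3.5, -9.7]
finger_gap: 14.6
[ 459.28372245 -147.47681993   51.8078179 ] 144.46578195379527 136.45651812604638
```

```bash
python3 -m pendant '[-12,-18,0,0,10, -10,-19,0,0,10, -8,-20,0,0,10, -4,-21,0,0,10, -1,-22,0,0,10, 2,-17,0,0,10, 0,0,0,0,10]'; python3 - <<'E'
from h import *
p=sensors.sense()['tool_pos'];print(p,np.hypot(p[0]-564,p[1]+247),np.degrees(np.arctan2(p[1]+247,p[0]-564)))
s=snap('scene','scene21')
cv2.imwrite('pics/s21c.png',cv2.resize(s['frame'][190:370,120:330],None,fx=3.3,fy=3.3,interpolation=cv2.INTER_CUBIC))
E
```

```text
time: 14.15
tool_pos: [425.8, -268.2, 52.9]
tcp_rot: [179.2, -2.0, 100.9]
ft_force: [2.3, 0.5, -2.5]
finger_gap: 14.6
[ 425.78238659 -268.15528768   52.90506965] 139.82723215848432 -171.29796636891302
```

View pics/s21c.png

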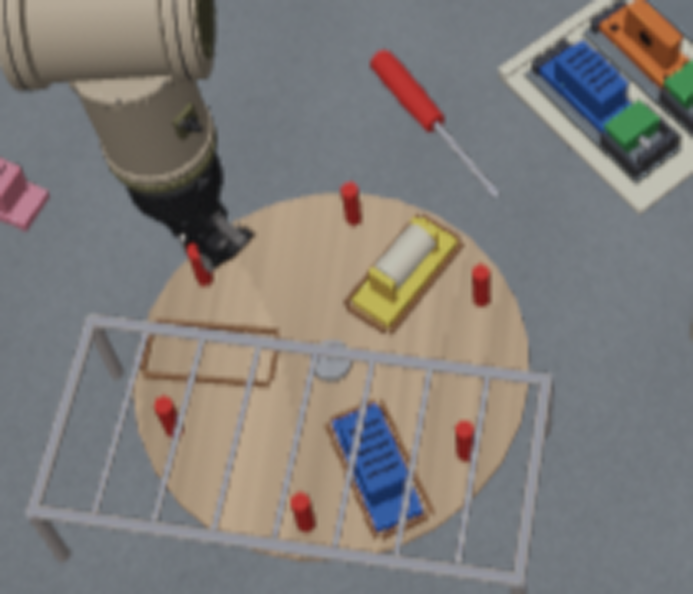

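```bash
python3 -m pendant '[0,0,0,0,40, 0,0,0,0,40, 0,0,0,0,40, 0,0,15,0,40, 0,0,30,0,40, -5,0,30,0,60, 0,0,0,0,60]' 40; python3 - <<'E'
from m import *
print(sensors.sense()['tool_pos'])
for n in('scene','top'):
    s=snap(n,n+'22');W=cloud(s);H,S,V=hsvm(s)
    X,Y,Z=W[...,0],W[...,1],W[...,2]
    m=(H>22)&(H<35)&(S>150)&(V>90)&(X>480)&(X<680)&(Y<-80)&(Y>-220)
    p=W[m];f=p[p[:,2]<44];r=cv2.minAreaRect(f[:,:2].astype(np.float32));print(n,'foot',np.round(r[0],1),np.round(r[1],1),round(r[2],1),np.median(f[:,2]))
    w=(S<60)&(V>110)&(Z>45)&(Z<90)&(X>500)&(X<640)&(Y<-90)&(Y>-210)
    q=W[w];
    if len(q)>20: r=cv2.minAreaRect(q[:,:2].astype(np.float32));print('roller',len(q),np.round(r[0],1),np.round(r[1],1),round(r[2],1),np.percentile(q[:,2],[50,98]))
    q=p[p[:,2]>55]; print('cheek z',np.percentile(q[:,2],[50,98]) if len(q) else '')
s=load('top22');cv2.imwrite('pics/t22c.png',cv2.resize(s['frame'][60:255,300:505],None,fx=3,fy=3,interpolation=cv2.INTER_CUBIC))
E
```

```text
time: 14.78
tool_pos: [418.6, -263.6, 129.7]
tcp_rot: [179.4, -2.2, 101.0]
ft_force: [0.1, -0.3, -0.0]
finger_gap: 60.0
[ 418.60328828 -263.63557358  129.68285296]
scene foot [ 564.5 -161.2] [55.7 31.4] 63.4 35.47137449743882
roller 172 [ 547.3 -145. ] [27.6 52.4] 11.7 [69.0391019  76.31583633]
cheek z [61.05574847 63.9529783 ]
top foot [ 542.2 -147.1] [ 39.8 101.8] 10.9 33.788884258313985
roller 220 [ 541.3 -145.8] [26.2 51.7] 10.7 [68.34635136 73.45541484]
cheek z [65.94055238 70.23347534]
```

View pics/t22c.png

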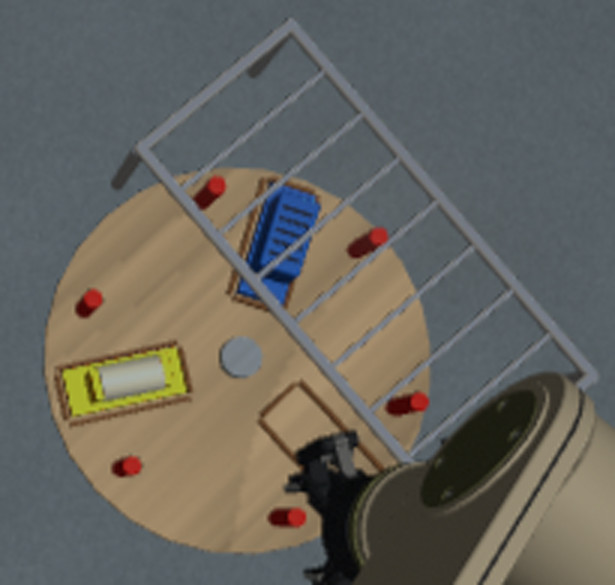

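```bash
python3 -m pendant '[15,12,0,0,60, 26,23,0,0,60, 26,23,0,0,60, 26,23,0,0,60, 20,18,-5,0,60, 8,6,-5,0,60, 0,0,0,0,60, 0,0,0,0,60]'
```

```text
time: 15.55
tool_pos: [537.6, -148.9, 105.4]
tcp_rot: [-179.8, -2.7, 101.0]
ft_force: [-0.4, 0.2, 0.2]
finger_gap: 60.2
```

```bash
python3 -m pendant '[7,-2,-15,0,60, 0,0,-20,0,60, 0,0,-15,0,60, 0,0,-6,0,60, 0,0,0,0,60, 0,0,0,0,60]'
```

```text
time: 16.05
tool_pos: [538.9, -155.4, 45.8]
tcp_rot: [-179.5, -2.8, 100.8]
ft_force: [-0.0, 0.9, 1.5]
finger_gap: 60.3
```

```bash
python3 -m pendant '[6,3,-5,0,60, 0,0,-2,0,60, 0,0,0,0,60]'; python3 -m pendant '[0,0,-2,0,60, 0,0,0,0,60]'
```

```text
time: 16.3
tool_pos: [545.8, -153.8, 40.4]
tcp_rot: [-179.7, -2.7, 100.7]
ft_force: [-0.5, 0.3, -0.3]
finger_gap: 60.3
time: 16.47
tool_pos: [546.8, -154.0, 39.4]
tcp_rot: [-179.8, -2.6, 100.7]
ft_force: [0.4, -0.5, -0.2]
finger_gap: 60.3
```

```bash
python3 -m pendant '[0,0,0,0,20, 0,0,0,0,20, 0,0,0,0,20, 0,0,0,0,20, 0,0,0,0,20]' 30;  python3 -m pendant '[0,0,10,0,20, 0,0,20,0,20, 0,0,30,0,20, 0,0,25,0,20, 0,0,5,0,20, 0,0,0,0,20]'; python3 - <<'E'
from h import *
s=snap('scene','scene23');cv2.imwrite('pics/s23c.png',cv2.resize(s['frame'][190:310,160:320],None,fx=5,fy=5))
E
```

```text
time: 16.88
tool_pos: [547.4, -154.0, 40.4]
tcp_rot: [-179.8, -2.6, 100.7]
ft_force: [0.2, 0.5, -0.8]
finger_gap: 28.9
time: 17.38
tool_pos: [544.3, -152.7, 133.7]
tcp_rot: [-179.5, -2.8, 100.7]
ft_force: [0.0, -0.0, -1.0]
finger_gap: 28.9
```

View pics/s23c.png

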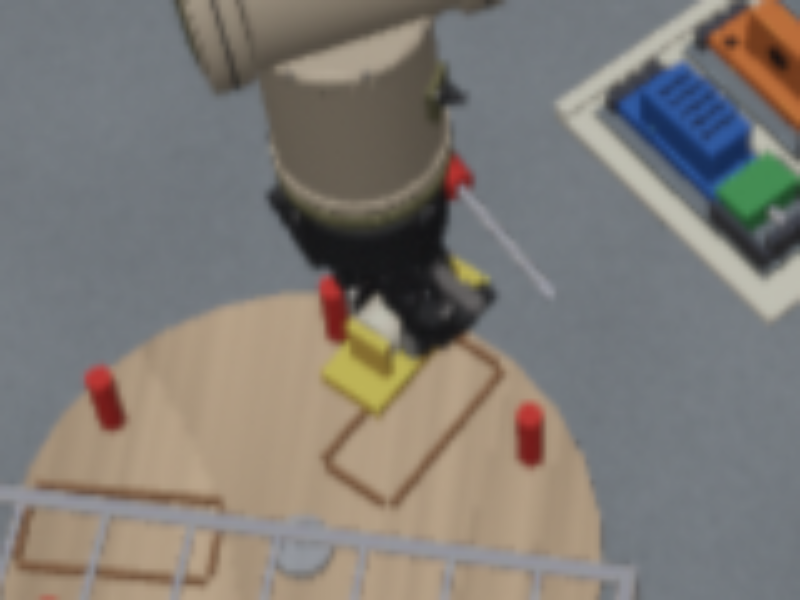

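```bash
python3 -m pendant '[-1,20,1,0.08,20, -3,36,1,0.115,20, -3,38,1,0.115,20, -3,38,1,0.115,20, -3,38,1,0.115,20, -3,38,1,0.115,20, -3,38,1,0.115,20, -3,38,1,0.115,20, -3,38,1,0.115,20, -3,36,1,0.115,20, -3,28,1,0.115,20, 0,12,0,0.08,20]'; python3 -m pendant '[0,0,0,0,20, 0,0,0,0,20]'
```

```text
time: 18.43
tool_pos: [498.7, 256.8, 124.7]
tcp_rot: [-178.9, -3.6, 178.6]
ft_force: [0.2, -0.7, -1.6]
finger_gap: 29.2
time: 18.6
tool_pos: [495.8, 260.0, 120.9]
tcp_rot: [-178.8, -3.9, 179.1]
ft_force: [0.7, 0.1, -0.6]
finger_gap: 28.8
```

```bash
cat > lookr.py <<'E'
import sys
from m import *
tag=sys.argv[1]; o=(528.1,250); zmin=float(sys.argv[2])
s=snap('scene',tag);cv2.imwrite('pics/'+tag+'c.png',cv2.resize(s['frame'][130:230,290:410],None,fx=6,fy=6,interpolation=cv2.INTER_CUBIC))
W=cloud(s);H,S,V=hsvm(s);N=nest(W,o)
m=(H>22)&(H<35)&(S>140)&(V>70)&(abs(N[...,1])<45)&(N[...,2]>zmin)&(N[...,2]<170)&(abs(N[...,0])<120)
p=N[m]
for xb in range(-104,72,8):
    q=p[(p[:,0]>xb)&(p[:,0]<=xb+8)]
    if len(q)>1:print(xb,len(q),'z',np.percentile(q[:,2],[10,50,90]).round(0),'y',np.percentile(q[:,1],[5,95]).round(0),'xr',q[:,0].min().round(1),q[:,0].max().round(1))
g=(H>50)&(H<85)&(S>100)&(V>40)&(abs(N[...,1])<35); q=N[g]; q=q[q[:,2]>40]; print('lip',np.percentile(q,[2,50,98],axis=0).round(1).tolist())
t=sensors.sense();tp=t['tool_pos'];print(tp.round(1),nest(tp,o).round(1),t['tcp_rot'].round(1),t['ft_force'].round(1),t['finger_gap'])
E
python3 lookr.py scene24 80
```

```text
-88 5 z [113. 115. 116.] y [-14.   2.] xr -83.9 -80.4
-80 6 z [111. 117. 122.] y [-13.  -4.] xr -79.7 -72.2
-72 10 z [112. 117. 123.] y [-13.  -3.] xr -71.0 -64.9
-64 8 z [112. 114. 117.] y [-14.  -1.] xr -63.0 -56.5
-56 6 z [111. 115. 118.] y [-13.  -4.] xr -55.3 -48.4
-48 5 z [112. 116. 118.] y [-13. -10.] xr -46.8 -41.7
-40 8 z [113. 115. 139.] y [-18. -10.] xr -39.5 -32.1
-32 5 z [108. 109. 124.] y [-15.  -8.] xr -30.2 -25.0
-24 3 z [111. 114. 115.] y [-12.   0.] xr -19.7 -19.0
-16 16 z [110. 116. 143.] y [-11.  16.] xr -15.8 -8.0
-8 22 z [111. 117. 144.] y [-9. 27.] xr -7.9 -0.5
0 7 z [109. 113. 117.] y [-12.  27.] xr 3.3 7.4
8 8 z [112. 112. 115.] y [-9. 22.] xr 8.1 11.3
lip [[34.2, -19.7, 40.2], [47.5, -2.1, 44.6], [60.5, 22.5, 49.8]]
[495.6 259.5 120.6] [-32.9   7.9 120.6] [-178.8   -4.   179.1] [-0.7  0.  -1.8] 28.744827564660486
```

View pics/scene24c.png

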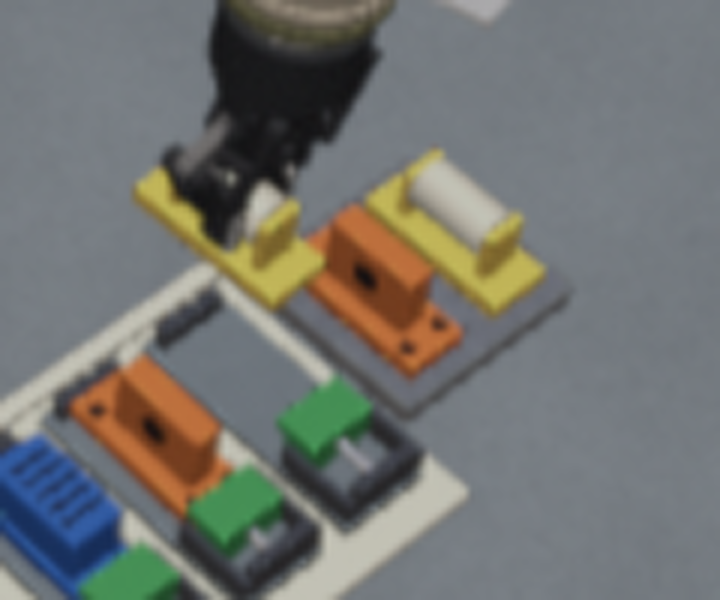

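```bash
python3 -m pendant '[8,-5,-8,-0.035,20, 6,-3,-15,0,20, 0,0,-10,0,20, 0,0,-5,0,20, 0,0,0,0,20, 0,0,0,0,20]'; python3 lookr.py scene25 40
```

```text
time: 19.15
tool_pos: [511.3, 243.2, 76.9]
tcp_rot: [-178.6, -4.1, 175.7]
ft_force: [-0.4, 0.4, -0.8]
finger_gap: 29.2
-72 3 z [70. 73. 73.] y [-28. -18.] xr -67.5 -65.0
-64 7 z [63. 72. 76.] y [-26. -18.] xr -63.0 -56.6
-56 5 z [63. 70. 74.] y [-24. -19.] xr -53.4 -49.3
-48 7 z [64. 68. 71.] y [-26. -20.] xr -47.1 -40.9
-40 5 z [69. 71. 75.] y [-30. -22.] xr -39.5 -33.0
-32 4 z [66. 72. 76.] y [-29. -25.] xr -31.3 -26.0
-24 3 z [70. 70. 74.] y [-29. -26.] xr -23.3 -18.6
-16 4 z [64. 68. 72.] y [-28. -25.] xr -14.5 -12.2
-8 5 z [66. 69. 74.] y [-28. -21.] xr -7.0 -0.6
0 15 z [64. 73. 80.] y [-30.   5.] xr 1.6 8.0
8 23 z [ 69.  74. 102.] y [-28.   1.] xr 8.0 15.7
16 3 z [63. 64. 67.] y [-27. -21.] xr 16.4 23.5
24 6 z [69. 71. 73.] y [-25.  -4.] xr 24.6 27.9
lip [[33.3, -20.8, 40.9], [47.7, -0.7, 45.0], [60.8, 22.4, 50.4]]
[511.2 243.3  77. ] [-16.5  -7.6  77. ] [-178.6   -4.1  175.7] [ 0.1 -0.6 -2. ] 29.0770557278174
```

```bash
python3 -m pendant '[0,6,-4,0.02,20, 0,0,-4,0,20, 0,0,0,0,20, 0,0,0,0,20]'; python3 lookr.py scene26 30
```

```text
time: 19.53
tool_pos: [512.3, 250.4, 70.1]
tcp_rot: [-178.7, -4.0, 177.0]
ft_force: [-0.3, -0.5, 0.4]
finger_gap: 29.0
-72 5 z [60. 62. 64.] y [-20.  -8.] xr -69.9 -64.9
-64 4 z [62. 65. 68.] y [-21. -10.] xr -61.6 -58.6
-56 8 z [64. 65. 68.] y [-21. -11.] xr -55.6 -48.8
-48 8 z [61. 64. 67.] y [-21. -11.] xr -47.8 -40.9
-40 6 z [61. 65. 70.] y [-23. -12.] xr -39.8 -32.5
-32 2 z [62. 64. 65.] y [-18. -18.] xr -28.9 -28.1
-24 3 z [64. 67. 84.] y [-27. -19.] xr -20.7 -17.8
-16 4 z [53. 58. 63.] y [-20. -17.] xr -14.3 -8.3
-8 3 z [59. 61. 64.] y [-18. -10.] xr -5.4 -2.1
0 13 z [59. 67. 89.] y [-20.  -0.] xr 0.1 8.0
8 24 z [62. 67. 93.] y [-21.  10.] xr 8.0 15.2
16 5 z [55. 57. 64.] y [-20.  -1.] xr 17.8 23.8
24 8 z [60. 63. 67.] y [-16.  10.] xr 24.2 26.2
lip [[33.6, -21.0, 41.0], [48.0, -0.8, 45.1], [61.6, 20.2, 50.4]]
[512.2 250.4  70.1] [-15.9  -0.4  70.1] [-178.7   -4.   177. ] [-0.4 -0.6 -1.2] 28.92814023559054
```

```bash
python3 -m pendant '[0,1,-8,0,20, 0,0,-7,0,20, 0,0,-3,0,20, 0,0,-2,0,20]' 25;  python3 -m pendant '[0,0,-3,0,20, 0,0,-3,0,20]'; python3 -m pendant '[-1,0,-3,0,20, -1,0,-3,0,20]'; python3 lookr.py scene27 20
```

```text
time: 19.92
tool_pos: [512.9, 252.3, 49.5]
tcp_rot: [-178.7, -3.8, 177.0]
ft_force: [2.8, -1.7, 3.7]
finger_gap: 28.7
time: 20.08
tool_pos: [515.8, 252.0, 45.3]
tcp_rot: [-178.7, -3.5, 177.0]
ft_force: [1.1, -3.1, 7.4]
finger_gap: 29.0
time: 20.25
tool_pos: [517.8, 251.7, 42.3]
tcp_rot: [-178.8, -3.1, 177.0]
ft_force: [2.3, -2.4, 12.2]
finger_gap: 28.9
-64 4 z [41. 43. 47.] y [-19. -15.] xr -62.8 -57.6
-56 6 z [39. 43. 45.] y [-17. -12.] xr -56.0 -50.1
-48 6 z [37. 40. 44.] y [-20. -15.] xr -47.7 -41.5
-40 4 z [39. 42. 48.] y [-19. -14.] xr -35.3 -34.9
-32 4 z [32. 38. 40.] y [-18. -14.] xr -31.6 -25.3
-24 2 z [36. 36. 37.] y [-18. -17.] xr -20.9 -16.8
-16 3 z [29. 33. 56.] y [-26. -14.] xr -14.7 -10.8
-8 4 z [29. 32. 76.] y [-39. -16.] xr -6.5 -2.6
0 8 z [26. 32. 38.] y [-17.   6.] xr 0.3 7.0
8 30 z [33. 38. 61.] y [-20.  12.] xr 8.0 16.0
16 5 z [25. 33. 51.] y [-19. -10.] xr 16.2 23.6
lip [[36.4, -21.3, 40.7], [48.5, -0.6, 45.1], [60.6, 21.8, 51.1]]
[517.8 251.8  42.3] [-10.4   1.2  42.3] [-178.8   -3.1  177. ] [ 1.1 -3.1  8.4] 28.73845986745056
```

View pics/scene27c.png

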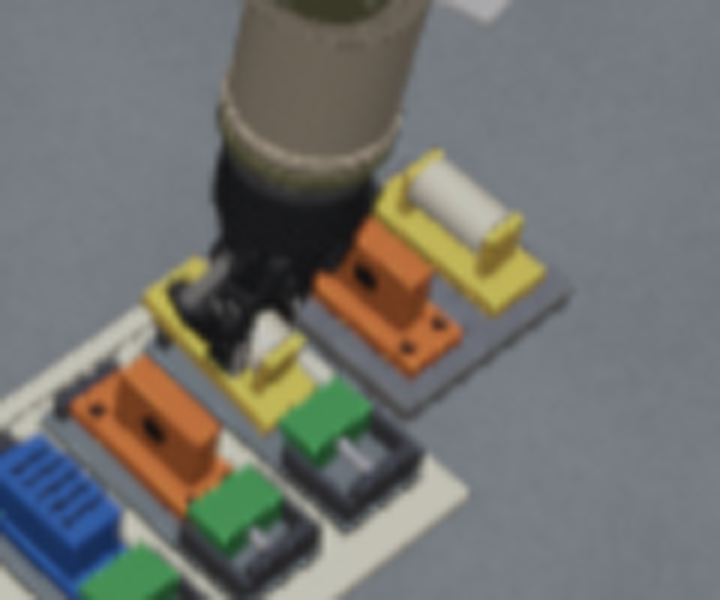

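```bash
python3 -m pendant '[-1,0,-3,0,20, -1,0,-3,0,20]'; python3 lookr.py scene28 20
```

```text
time: 20.47
tool_pos: [518.2, 251.7, 41.9]
tcp_rot: [-178.8, -2.9, 177.0]
ft_force: [-11.4, -5.6, 27.6]
finger_gap: 28.7
-64 3 z [43. 43. 46.] y [-19. -16.] xr -63.7 -57.9
-56 7 z [40. 45. 47.] y [-19. -13.] xr -54.9 -49.6
-48 4 z [38. 39. 44.] y [-19. -13.] xr -45.5 -42.7
-40 6 z [38. 41. 45.] y [-18. -15.] xr -40.0 -32.2
-32 4 z [36. 38. 44.] y [-19. -17.] xr -29.7 -26.1
-24 2 z [39. 47. 55.] y [-24. -18.] xr -21.1 -17.0
-16 2 z [38. 64. 90.] y [-43. -17.] xr -13.8 -9.7
-8 6 z [30. 33. 67.] y [-38.  -9.] xr -7.9 -0.5
0 5 z [28. 32. 42.] y [-17. -12.] xr 0.7 7.8
8 26 z [29. 37. 59.] y [-16.  10.] xr 8.7 15.8
16 4 z [29. 30. 52.] y [-20.   1.] xr 16.2 23.2
lip [[35.9, -21.2, 40.2], [49.8, -0.6, 45.2], [60.9, 22.2, 50.8]]
[518.2 251.7  42. ] [-10.    1.2  42. ] [-178.8   -2.9  177. ] [-8.4 -5.5 23.8] 29.253830034365137
```

```bash
python3 -m pendant '[2,0,0.5,0,20, 4,-0.2,0,0,20, 4,-0.2,0,0,20]'; python3 -m pendant '[4,-0.2,0,0,20, 4,-0.2,0,0,20]'; python3 lookr.py scene29 20
```

```text
time: 20.77
tool_pos: [528.9, 251.5, 44.3]
tcp_rot: [-178.9, -2.8, 177.0]
ft_force: [-0.3, -0.2, -1.4]
finger_gap: 28.7
time: 20.93
tool_pos: [536.5, 251.1, 43.4]
tcp_rot: [-178.8, -2.9, 177.0]
ft_force: [-4.6, 0.9, 1.4]
finger_gap: 29.0
-48 3 z [39. 45. 46.] y [-19.  -9.] xr -45.6 -41.8
-40 5 z [39. 44. 48.] y [-20. -14.] xr -39.7 -34.7
-32 8 z [36. 41. 46.] y [-18. -10.] xr -31.8 -25.3
-24 4 z [38. 45. 47.] y [-20. -15.] xr -22.4 -16.2
-16 6 z [37. 39. 42.] y [-20. -12.] xr -15.4 -9.3
-8 2 z [41. 41. 42.] y [-19. -19.] xr -6.9 -2.5
0 2 z [62. 78. 94.] y [-42. -27.] xr 2.7 7.1
8 3 z [35. 40. 85.] y [-40. -16.] xr 10.9 13.5
16 5 z [33. 37. 41.] y [-19. -10.] xr 17.1 23.7
24 20 z [32. 38. 51.] y [-17.  10.] xr 24.0 31.5
32 9 z [32. 48. 67.] y [-19.   6.] xr 32.0 36.8
lip [[41.6, -20.8, 40.4], [54.8, -0.3, 45.5], [66.4, 21.5, 51.4]]
[537.1 251.   43.4] [ 8.9  1.5 43.4] [-178.8   -2.9  177. ] [-3.9  0.8  1.6] 28.986330823997807
```

View pics/scene29c.png

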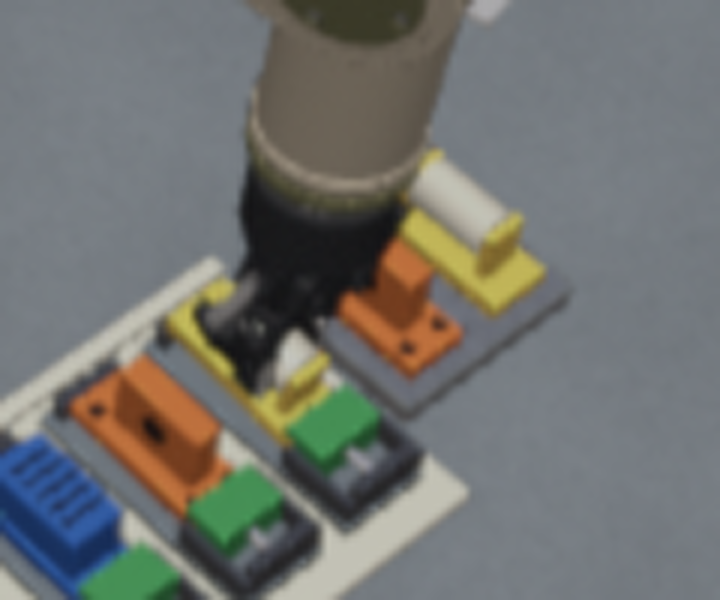

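```bash
python3 -m pendant '[4,-0.2,-1,0,20, 4,-0.2,-0.5,0,20, 4,-0.2,0,0,20, 2,0,0,0,20]'; python3 lookr.py scene30 20
```

```text
time: 21.32
tool_pos: [546.2, 250.7, 41.6]
tcp_rot: [-178.7, -3.7, 177.0]
ft_force: [-12.0, -2.1, 12.2]
finger_gap: 29.2
-40 4 z [37. 42. 45.] y [-21. -16.] xr -36.6 -32.5
-32 5 z [37. 43. 45.] y [-18. -10.] xr -31.5 -24.1
-24 2 z [40. 42. 44.] y [-19. -19.] xr -20.5 -20.0
-16 8 z [37. 40. 46.] y [-20. -11.] xr -15.8 -10.1
-8 6 z [31. 36. 42.] y [-21. -12.] xr -6.3 -1.8
0 5 z [36. 36. 43.] y [-19. -14.] xr 0.4 5.2
16 2 z [31. 34. 37.] y [-18. -17.] xr 19.9 20.3
24 4 z [31. 32. 35.] y [-19. -15.] xr 25.5 31.3
32 12 z [29. 32. 39.] y [-16.   7.] xr 32.6 39.8
40 12 z [41. 55. 66.] y [-11.   9.] xr 40.4 46.7
lip [[50.8, -21.0, 40.4], [64.8, -0.1, 45.4], [76.3, 22.4, 51.5]]
[546.3 250.7  41.6] [18.1  1.6 41.6] [-178.7   -3.7  177. ] [-11.6  -1.8  11.3] 28.790819616724512
```

```bash
python3 -m pendant '[4,-0.2,0.5,0,20, 1,0,-4,0,20, -1,0,-6,0,20]' 20; python3 -m pendant '[-2,0,-7,0,20, -2,0,-7,0,20]'; python3 lookr.py scene31 20
```

```text
time: 21.62
tool_pos: [547.2, 250.8, 35.3]
tcp_rot: [-178.6, -4.2, 177.0]
ft_force: [-10.3, -3.5, 14.8]
finger_gap: 28.7
time: 21.78
tool_pos: [547.3, 250.5, 30.0]
tcp_rot: [-178.6, -3.9, 177.0]
ft_force: [-26.1, -14.6, 78.4]
finger_gap: 28.9
-40 3 z [23. 29. 31.] y [-19.  -4.] xr -38.1 -34.7
-32 8 z [25. 29. 33.] y [-17.  -8.] xr -30.7 -24.5
-24 4 z [29. 32. 36.] y [-19. -12.] xr -19.8 -16.3
-16 5 z [28. 30. 33.] y [-19. -15.] xr -15.0 -9.5
-8 5 z [21. 28. 32.] y [-19. -13.] xr -7.4 -0.1
0 5 z [28. 30. 31.] y [-19. -16.] xr 0.4 7.0
24 2 z [31. 54. 76.] y [-41. -19.] xr 26.1 30.2
32 19 z [28. 34. 59.] y [-18.  12.] xr 32.7 39.9
40 4 z [44. 61. 63.] y [-11.   0.] xr 40.0 40.8
lip [[52.9, -20.2, 40.4], [64.5, 1.5, 45.5], [77.1, 21.5, 50.4]]
[547.4 250.4  30.1] [19.3  1.4 30.1] [-178.6   -3.8  177. ] [-15.3 -10.   41.5] 29.25616840101339
```

View pics/scene31c.png

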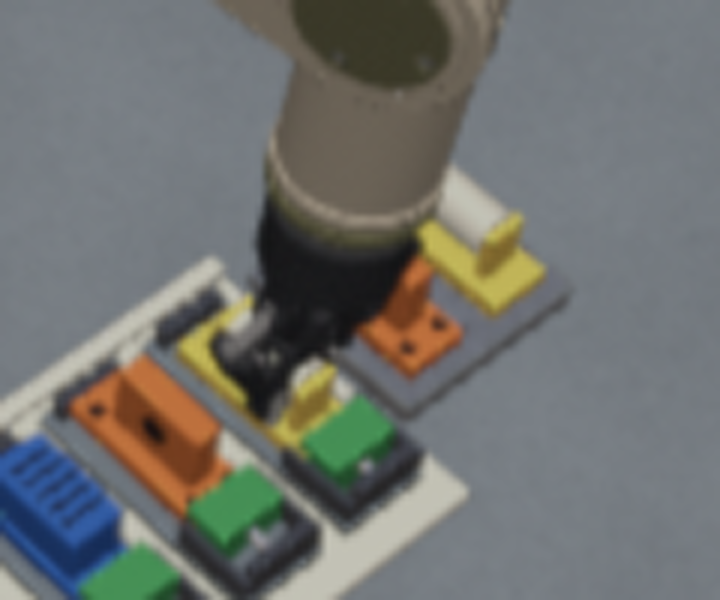

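```bash
python3 -m pendant '[-3,0,1.5,0,20, -3,0.2,0,0,20, -3,0.1,-0.5,0,20, -1,0,-1,0,20]'; python3 lookr.py scene32 20
```

```text
time: 22.17
tool_pos: [540.6, 250.6, 33.6]
tcp_rot: [-178.6, -3.5, 177.0]
ft_force: [-3.6, 0.8, 3.4]
finger_gap: 29.2
-48 4 z [27. 30. 34.] y [-19. -16.] xr -46.7 -40.5
-40 7 z [32. 36. 39.] y [-20.  -8.] xr -39.7 -32.3
-32 6 z [29. 35. 37.] y [-19. -13.] xr -30.2 -24.2
-24 8 z [29. 33. 37.] y [-20. -13.] xr -23.2 -16.3
-16 5 z [27. 30. 32.] y [-17. -14.] xr -14.7 -9.2
-8 2 z [33. 34. 36.] y [-16. -16.] xr -4.3 -3.7
24 18 z [30. 33. 59.] y [-20.   9.] xr 25.6 31.9
32 14 z [33. 39. 65.] y [-19.  11.] xr 32.2 39.4
lip [[45.5, -19.9, 40.3], [58.3, 1.4, 44.7], [70.3, 22.0, 51.4]]
[540.7 250.6  33.5] [12.5  1.2 33.5] [-178.6   -3.5  177. ] [ 1.1 -0.6  4.6] 29.239864508127503
```

```bash
python3 -m pendant '[0,0,-4,0,20, 0,0,-4,0,20, 0,0,-4,0,20]'; python3 -m pendant '[0,0,0,0,45, 0,0,0,0,45, 0,0,0,0,45, 0,0,10,0,45, 0,0,25,0,45, 0,0,30,0,45, 0,0,25,0,45, 0,0,0,0,45]'; python3 - <<'E'
from h import *
t=sensors.sense();print(t['tool_pos'])
E
python3 lookr.py scene33 20
```

```text
time: 22.47
tool_pos: [541.0, 251.2, 30.0]
tcp_rot: [-178.6, -3.6, 177.0]
ft_force: [-23.1, -11.0, 46.3]
finger_gap: 28.9
time: 23.13
tool_pos: [537.7, 249.6, 119.8]
tcp_rot: [-178.4, -4.1, 177.0]
ft_force: [1.1, 0.7, 0.9]
finger_gap: 45.1
[537.70353867 249.64328646 119.82944799]
-48 5 z [25. 27. 33.] y [-18.  -3.] xr -45.4 -41.0
-40 6 z [28. 31. 52.] y [-16.  -6.] xr -37.7 -34.9
-32 13 z [28. 32. 40.] y [-19.  -8.] xr -31.6 -25.8
-24 2 z [23. 25. 26.] y [-15. -15.] xr -23.2 -22.4
-16 3 z [25. 26. 28.] y [-17. -16.] xr -15.6 -11.6
-8 4 z [25. 29. 33.] y [-19. -17.] xr -6.5 -0.8
0 4 z [24. 28. 34.] y [-21. -14.] xr 2.6 7.6
8 4 z [25. 28. 29.] y [-18. -15.] xr 8.8 15.0
16 5 z [24. 30. 32.] y [-19.  -9.] xr 20.2 24.0
24 15 z [27. 33. 61.] y [-17.   9.] xr 24.3 31.9
32 9 z [28. 32. 44.] y [-19.  12.] xr 32.7 38.0
lip [[45.6, -20.7, 40.7], [59.3, -0.6, 45.0], [70.4, 22.0, 50.7]]
[537.  249.4 117.7] [  8.9  -0.2 117.7] [-178.4   -4.2  177. ] [-0.2  0.7 -0.1] 45.102998388323435
```

View pics/scene33c.png

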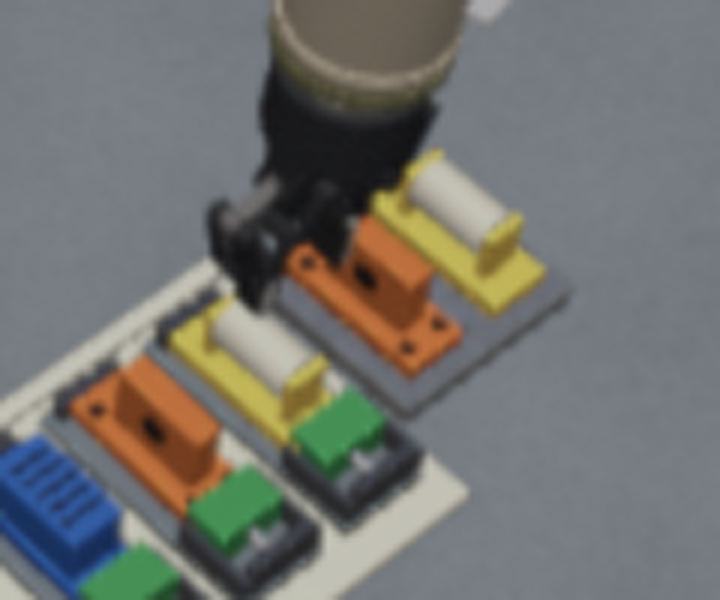

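```bash
python3 -m pendant '[-8,-18,3,0,0, -10,-24,0,0,0, -9,-20,0,0,0, -3,-6,0,0,0, 0,0,-5,0,0, 0,0,0,0,0]' 30; python3 -m pendant '[0,0,0,0,0, 0,0,0,0,0]'
```

```text
time: 23.68
tool_pos: [503.9, 179.6, 111.1]
tcp_rot: [-178.3, -4.5, 177.1]
ft_force: [-0.1, -0.5, -1.1]
finger_gap: 0.2
time: 23.85
tool_pos: [503.6, 180.6, 109.7]
tcp_rot: [-178.3, -4.6, 177.1]
ft_force: [-0.0, 0.5, -0.6]
finger_gap: -0.1
```

```bash
python3 -m pendant '[0,0,-10,0,0, 0,0,-12,0,0, 0,0,-5,0,0, 0,0,-2,0,0]';python3 -m pendant '[0,0,-2,0,0, 0,0,-2,0,0]';
```

```text
time: 24.18
tool_pos: [504.4, 182.8, 77.6]
tcp_rot: [-178.4, -4.5, 177.2]
ft_force: [-0.4, -0.0, -0.8]
finger_gap: -0.2
time: 24.35
tool_pos: [503.0, 182.9, 72.3]
tcp_rot: [-178.3, -4.7, 177.2]
ft_force: [-10.7, -4.1, 30.3]
finger_gap: 0.3
```

```bash
python3 -m pendant '[0,0,-1.5,0,0]'; python3 -m pendant '[0,0,8,0,0, 0,0,30,0,0, -20,-10,30,0,0, -30,-30,10,0,0, -30,-38,0,0,0, -25,-38,0,0,0, -10,-38,0,0,0, 0,-38,0,0,0, 0,0,0,0,0]'; cat > fin.py <<'E'
import sys
from m import *
t=sys.argv[1]
for n in('top','scene'):
    s=snap(n,n+t);W=cloud(s);H,S,V=hsvm(s);N=nest(W,(524.4,176))
    for c,(lo,hi),yo,zt in(('o',(5,16),0,68),('b',(100,125),-74,60),('y',(22,35),74,57)):
        m=(H>lo)&(H<hi)&(S>150)&(abs(N[...,1]-yo)<35)&(abs(N[...,0])<80)&(N[...,2]>10); p=N[m]
        f=p[(p[:,2]<45)]; w=p[p[:,2]>zt]
        k=np.linalg.lstsq(np.c_[w[:,:2],np.ones(len(w))],w[:,2],rcond=None)[0]
        r=cv2.minAreaRect(w[:,:2].astype(np.float32)); r2=cv2.minAreaRect(f[:,:2].astype(np.float32))
        l=f[f[:,0]<-34];h=f[f[:,0]>22]
        print(n,c,'foot z',np.median(f[:,2]).round(1),'x',np.percentile(f[:,0],[1,99]).round(1),'y',np.percentile(f[:,1],[1,99]).round(1),'ang',round(r2[2],1),'top z',np.median(w[:,2]).round(1),np.round(r[0],1),np.round(r[1]),round(r[2],1),'slope',k[:2].round(3),'heel',np.median(l[:,2]).round(1),'nose',np.median(h[:,2]).round(1))
s=load('top'+t);cv2.imwrite('pics/t'+t+'c.png',cv2.resize(s['frame'][80:245,100:320],None,fx=3.5,fy=3.5,interpolation=cv2.INTER_CUBIC))
E
python3 fin.py 40
```

```text
time: 24.43
tool_pos: [503.0, 182.8, 72.3]
tcp_rot: [-178.3, -4.8, 177.2]
ft_force: [-8.5, -3.8, 24.8]
finger_gap: -0.0
time: 25.18
tool_pos: [389.1, -8.0, 155.6]
tcp_rot: [-178.2, -4.3, 177.6]
ft_force: [0.6, 0.7, 0.4]
finger_gap: 0.1
top o foot z 30.1 x [-53.   37.7] y [-15.6  23.9] ang 89.9 top z 72.0 [-2.9  4.4] [57. 17.] 1.5 slope [-0.005 -0.003] heel 30.0 nose 29.7
top b foot z 29.7 x [-53.6  38.3] y [-91.4 -53.1] ang 0.0 top z 64.7 [ -3.4 -71.6] [64. 35.] 1.8 slope [0.01  0.018] heel 29.8 nose 29.3
top y foot z 29.7 x [-53.1  38.3] y [56.  95.4] ang 89.4 top z 63.0 [-3.1 76.2] [65. 24.] 0.1 slope [-0.002  0.01 ] heel 30.5 nose 29.7
scene o foot z 31.2 x [-48.2  34.7] y [-17.2  16.7] ang 2.9 top z 72.5 [1.6 2.4] [17. 55.] 89.5 slope [-0.007  0.006] heel 30.9 nose 32.0
scene b foot z 31.7 x [-49.   35.4] y [-92.5 -60. ] ang 8.7 top z 65.9 [  0.8 -74.2] [67. 34.] 1.9 slope [0.01  0.021] heel 29.1 nose 33.2
scene y foot z 32.7 x [-29.8  33.8] y [54.5 82.3] ang 15.5 top z 62.8 [34.1 73.6] [0. 0.] 0.0 slope [0.326 0.703] heel nan nose 36.6
  return _methods._mean(a, axis=axis, dtype=dtype,
  ret = ret.dtype.type(ret / rcount)
```

View pics/t40c.png

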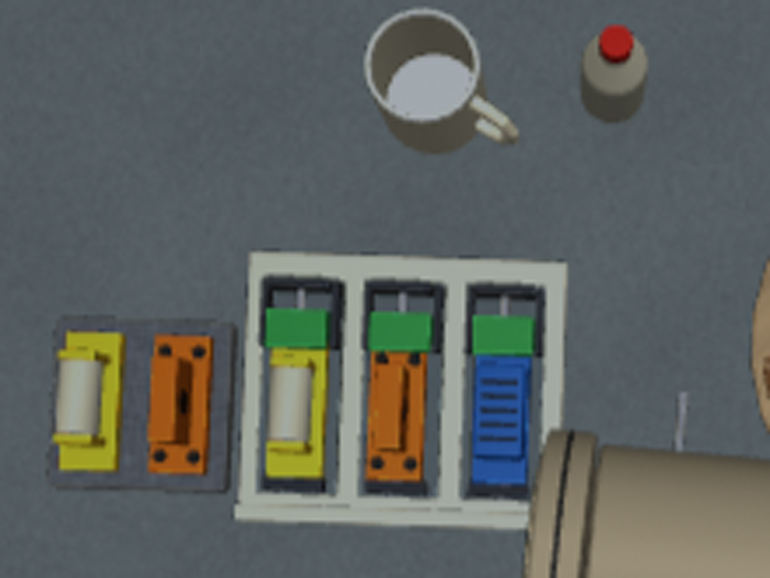

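View pics/scene40.png

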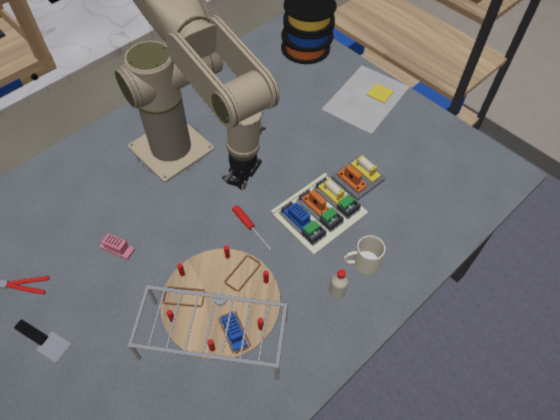

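```bash
python3 -c "
from bench import job; print(job.hand_in())"
```

```text
the job is handed in; nothing more can be done
None
```

I clipped the bracket into the middle nest and the roller into the left nest, then handed the job in at about 25 s of the 72 s allowed. The hand-in gives no verdict, so my own measurements are the only check.

**What I did:** The tray already held the blue cover, so the bracket and roller were missing. I picked the bracket from the open side of the turntable, then dragged a peg about 105° to bring the roller out from under the guard. The interface cannot tilt the tool. So I tilted each part in the grip by pressing its heel on the fixed stop, slid its nose under the lip, pushed the jaw back and pressed the part flat.

**Trouble on the way:** The bracket first stuck with its heel up, and pressing both parts down took up to about 79 N at the wrist. After release the bracket sat about 2° heel-high. I pressed its heel down with about 30 N on the web, and it then measured flat.

**Last checks:**

| Part | Foot top height | Slope along the part | Sideways, relative to the cover |
|---|---|---|---|
| Cover (already seated) | 29.7 mm | 0.010 | – |
| Bracket | 30.1 mm | 0.005 | about 2.5 mm off |
| Roller | 29.7 mm | 0.002 | about 0 mm off |

- **Lengthwise position:** in the top view, the ends of all three parts line up to within 1 mm.
- **Other items:** the turntable's cover is still in its pocket. The pad parts, mug and glue bottle look unmoved in the pictures. The screwdriver does too, though the arm hid its handle from above.
- **Where checks disagreed:** the two cameras differ by about 3–5 mm in x, so I compared positions with the seated cover. In the side view too little of the roller was segmented to use, so its flatness rests on the top camera and the press-down.

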